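# Dispense two sample bottles from a rotary drum and lay them in the tray

### The job

Set out two clean bottles from the drum dispenser for the next samples: turn the red-gripped handwheel slowly, towards the outlet on the left, until one bottle rolls out onto the rails, lay that bottle down in the teal tray, then turn on for the second and lay it beside the first. Let them out one at a time (the next one out only when the one before is in the tray), keep the third in the drum, set the bottles down rather than drop them, and leave the other things on the bench where they stand.

Things in the scene. Friction and masses are not known exactly. Their poses are not given: they have to be found in the camera images.
- dispenser: rotary bottle dispenser, fixed: grey base 150 x 176 mm, clear front and aluminium back plate to 188 mm high, between them a clear round shell of 83 mm radius in which the drum turns about a level axis. Origin under the base's middle, on the bench; x from the handwheel to the back plate (away from the robot), y to the outlet side (the robot's left)
- outlet (a point): middle of the side opening in the shell, on the drum's axis height, 80 mm to the dispenser's +y. It spans from 20 degrees below the axis to 42 above; from its lower lip two rails slope gently to the run-out. A bottle rolls out by itself once the vane under it points 5 to 20 degrees below level; if the drum turns faster than about 1 rad/s it may be carried past
- drum (a joint): the drum: hub, five blue vanes 72 degrees apart (five pockets) and handwheel. Starts within 0.08 of 0, grows as the wheel turns counter-clockwise seen from the robot (top towards +y, the outlet); stop at -0.12, free to 4.0. Stays where left; needs about 3 to 6 N at a grip. Bottle_1 rolls out at about 0.5 to 0.8, bottle_2 at 1.75 to 2.05, bottle_3 would at 3.0 to 3.3
- drum_axis (a point): point on the drum's axis in the plane of the grips' middles: 112 mm towards the robot from the dispenser's origin, 100 mm above the bench. The grips travel round it on an upright circle of 58 mm radius, square to the dispenser's x
- grip_1 (a point): middle of one of the five red grips of the black handwheel, 72 degrees apart; a level pin, 14 mm in diameter, 42 mm long, pointing along the dispenser's -x, towards the robot, free all round. Pinched from above it turns between the pads. Topmost at a drum reading of 0
- grip_2 (a point): middle of one of the five red grips of the black handwheel, 72 degrees apart; a level pin, 14 mm in diameter, 42 mm long, pointing along the dispenser's -x, towards the robot, free all round. Pinched from above it turns between the pads. 72 degrees behind grip_1: topmost at a drum reading of 1.26
- grip_3 (a point): middle of one of the five red grips of the black handwheel, 72 degrees apart; a level pin, 14 mm in diameter, 42 mm long, pointing along the dispenser's -x, towards the robot, free all round. Pinched from above it turns between the pads. 144 degrees behind grip_1: topmost at a drum reading of 2.51
- grip_4 (a point): middle of one of the five red grips of the black handwheel, 72 degrees apart; a level pin, 14 mm in diameter, 42 mm long, pointing along the dispenser's -x, towards the robot, free all round. Pinched from above it turns between the pads. 216 degrees behind grip_1: topmost at a drum reading of 3.77
- grip_5 (a point): middle of one of the five red grips of the black handwheel, 72 degrees apart; a level pin, 14 mm in diameter, 42 mm long, pointing along the dispenser's -x, towards the robot, free all round. Pinched from above it turns between the pads. 288 degrees behind grip_1: topmost at a drum reading of 5.03
- dispenser_runout (a point): where a bottle's grasping point (bottle_N_mid) comes to rest: about 187 mm to the dispenser's +y from its origin, 76 mm above the bench, room for one bottle only. Two rails (6 mm rods, 38 mm apart, one near each end of the body) carry it; their upturned ends, 36 mm high, stop it. Between and under the rails there is room for the fingers
- bottle_1_mid (a point): round white plastic bottle, 104 mm long, about 70 g: straight body 46 mm in diameter up to 58 mm, then shoulder and 34 mm cap. This point: on its centre line, 41 mm from the bottom (grasp the body here, across); z points to the cap. Lies along the dispenser's x, cap to the handwheel. In the pocket next to the outlet (above it)
- bottle_2_mid (a point): round white plastic bottle, 104 mm long, about 70 g: straight body 46 mm in diameter up to 58 mm, then shoulder and 34 mm cap. This point: on its centre line, 41 mm from the bottom (grasp the body here, across); z points to the cap. Lies along the dispenser's x, cap to the handwheel. In the pocket after bottle_1, near the top at the start
- bottle_3_mid (a point): round white plastic bottle, 104 mm long, about 70 g: straight body 46 mm in diameter up to 58 mm, then shoulder and 34 mm cap. This point: on its centre line, 41 mm from the bottom (grasp the body here, across); z points to the cap. Lies along the dispenser's x, cap to the handwheel. In the third pocket, on the side away from the outlet; the other two are empty
- tray: shallow teal plastic tray, 269 (its x) x 189 (its y) x 20 mm high, fixed on the bench to the left of the dispenser; origin on its underside in the middle, z up. Flat floor 2 to 4 mm thick, about 215 x 140 mm; a bottle lying on it has its centre line 26 mm above the bench
- wash_bottle: white squeeze wash bottle with a bent spout, 66 x 89 x 210 mm, stands behind the dispenser; bystander, origin at the middle of its underside
- screwdriver: red-handled screwdriver, 175 mm long, lying flat; bystander, origin at the middle of its underside

How it is judged:
By the outcome, as a careful person would: the job done as asked, in the order asked, and still so for the second after the job is handed in, with the robot touching nothing.
It also fails if it takes over 72 s, if anything falls off the work surface, if the arm or the gripper's body presses on something with over 40 N, if the wrist force passes 120 N, or if a joint passes its speed limit or range.

### The arm

A 6-joint arm with a two-finger parallel gripper is mounted at the origin on a cart in front of the work surface, level with it; the furniture and walls round the work are solid. World frame = base frame: x ahead of the robot, y to its left, z up, the work surface at z = 0. Lengths are in m, angles in rad, forces in N, time in s.
With the tool pointing down it reaches from about 0.3 to 0.775 m from the base axis. Payload 14.6 kg.
Tool frame: the origin (TCP) lies at the very end of the fingers, on their centre line; the grasp point (between the pads) lies 19 mm behind it; z points along the fingers, y is the direction in which the jaws open and shut (so a half turn about z gives the same grasp; the last joint's range is limited). The gripper opens to 94 mm and grips with 3 to 60 N. Pads are 16 mm wide; open, the fingers measure 119 mm over their backs; the gripper's body (75 mm by 177 mm) begins 78 mm behind the grasp point.
Start: joints at [-1.249, 0.3, 1.521, -0, 1.321, -0.067], TCP at [0.208, -0.509, 0.205] pointing down, gripper open.
Joint ranges: [-3.03, 3.03], [-0.79, 2.21], [0.23, 2.52], [-1.04, 4.18], [0, 3.07], [-2.55, 2.55]. Speed limits (rad/s): [2.22, 2.22, 2.57, 3.14, 3.14, 3.14].

### API

Orientations are given as [roll, pitch, yaw] about the fixed x, y, z axes, in that order (R = Rz(yaw) Ry(pitch) Rx(roll)).
In Python, from station import get_obs, vision, hand_in gives the robot as it stands.
- The arm moves only by the tool play_rows, never from a script. Its argument "moves" is a list of rows, each an object with "claw": the opening, from 0 (shut) to 1 (fully open); "linear": the shift along the tool's x, y, z in mm, a list of three; "turn": the turn, a rotation vector about the tool's x, y, z in rad, a list of three. In form: [{"claw": claw, "linear": [tx, ty, tz], "turn": [ax, ay, az]}, ...]. A call has 1 to 8 rows; each row is the pose to reach, as a shift and turn from the pose measured when the call began, along the tool's axes at that moment; what a row does not reach only later rows make up. A row lasts 1/8 s, in which the tool goes at most 62.5 mm and 10.7 degrees, less where a joint would pass 70% of its speed; a pose out of reach is approached as far as the arm can. A call with a gripper value outside its range is refused whole. The fingers move at their own pace and stop on an object; "force" is the grip in N (left out, the last holds). Time passes only in rows, so rows that repeat a pose let the fingers close. It gives the time, the measured TCP pose, the force and the opening at its end, in the units of the state.
- get_obs(): the state, without advancing time (a new reading comes with each control period).
- vision.camera(name): name is "scene" or "side" or "wrist"; returns the picture (480x640x3 uint8, blue, green, red); there is no depth.
- vision.camera_info(name): a dict with "camera_matrix" (3x3 intrinsics, pixels), "k1" (the pictures are not rectified: a ray, as slopes to the right and down, at radius r is drawn at 1 + k1 r^2 times it, then the intrinsics apply), "rvec" (rotation vector, rad) and "tvec" (3), from world to camera coordinates, as OpenCV has them; the wrist camera has in their place "mount" (4x4, takes a point from camera to tool coordinates, whose origin is the TCP and whose axes are the flange's). Camera axes: x right, y down, z forward; pixel columns grow to the right and rows downward; lengths in m; the calibration is good to about 2 mm. A picture is of the moment at which its call begins: read the wrist's pose just before it. camera_info takes no time and is no camera call.
- hand_in(): hands the job in, once; it reports no verdict.
The state is a dict: "time_s": time; "qpos": joint angles; "joint_vel": joint speeds; "tau": joint torques, N m; "ee_pos": TCP position; "eef_rot": TCP orientation; "force": force on the tool from outside, world axes, zero at the start; "moment": the same for the moment, N m; "grip_width": finger opening in m.
Only numpy, scipy, OpenCV 4.12 (cv2) and the standard library are available. Lean on these libraries where they do the work, as an engineer would, in place of code of your own. Each camera call takes 0.05 s, during which the arm holds its last target.

## Working session

There is one attempt and no reset: what is moved stays moved. The work goes in short steps, Python scripts to look and compute and a tool call to move; the robot and the scene stay as the last step left them, time stands still between calls to the robot, and variables do not carry over. Pictures are saved under pics/ and viewed, and the job is handed in when it is done.

Besides the shell and the picture viewer there is one more tool, called after ">>>" as a command line: name --argument value ..., lists and objects as JSON in quotes. play_rows: Moves the arm, as the interface text tells. Its arguments: {"type":"object","properties":{"moves":{"type":"array","items":{"type":"object","properties":{"claw":{"type":"number"},"linear":{"type":"array","items":{"type":"number"}},"turn":{"type":"array","items":{"type":"number"}}}}},"force":{"type":"number"}},"required":["moves"]}

```bash
ls; mkdir -p pics; cat > look.py <<'E'
from station import get_obs, vision
import cv2, sys, json
for n in sys.argv[2:]:
    o=get_obs(); im=vision.camera(n); cv2.imwrite(f'pics/{sys.argv[1]}_{n}.png',im)
    json.dump({k:(v.tolist() if hasattr(v,'tolist') else v) for k,v in o.items()},open(f'pics/{sys.argv[1]}_{n}.json','w'),default=list)
o=get_obs(); print({k:o[k] for k in ('time_s','ee_pos','eef_rot','force','grip_width','qpos')})
E
python3 look.py a scene side; python3 -c "
from station import vision
for n in('scene','side','wrist'):print(n,vision.camera_info(n))"
```

```text
pics
{'time_s': 0.1, 'ee_pos': array([ 0.2084177 , -0.50873762,  0.20496191]), 'eef_rot': array([-3.14060135e+00, -6.26216217e-05,  3.88808108e-01]), 'force': array([ 0.66723749, -0.75137036, -0.50562148]), 'grip_width': 0.09394879290895056, 'qpos': array([-1.24859662e+00,  3.00395061e-01,  1.52150102e+00, -3.60990795e-06,
        1.32068985e+00, -6.66075387e-02])}
scene {'camera_matrix': array([[536.73290557,   0.        , 315.43002392],
       [  0.        , 536.73290557, 252.31694842],
       [  0.        ,   0.        ,   1.        ]]), 'k1': 0.017385335136311932, 'rvec': array([ 0.73752104, -2.57778336,  1.14537448]), 'tvec': array([0.52407014, 0.32418868, 0.9275165 ])}
side {'camera_matrix': array([[619.63640822,   0.        , 321.99208583],
       [  0.        , 619.63640822, 241.93380881],
       [  0.        ,   0.        ,   1.        ]]), 'k1': -0.19682161109821045, 'rvec': array([ 0.09972604, -2.81352063,  1.32971869]), 'tvec': array([0.6009021 , 0.12307433, 1.26561107])}
wrist {'camera_matrix': array([[407.96175098,   0.        , 320.40217303],
       [  0.        , 407.96175098, 242.93667023],
       [  0.        ,   0.        ,   1.        ]]), 'k1': -0.0031113641799925345, 'mount': array([[ 3.69093826e-04, -9.73721731e-01, -2.27740761e-01,
         6.55835956e-02],
       [ 9.99999931e-01,  3.67541553e-04,  4.92252841e-05,
        -1.42140621e-04],
       [ 3.57724640e-05, -2.27740763e-01,  9.73721800e-01,
        -1.80031966e-01],
       [ 0.00000000e+00,  0.00000000e+00,  0.00000000e+00,
         1.00000000e+00]])}
```

View pics/a_scene.png

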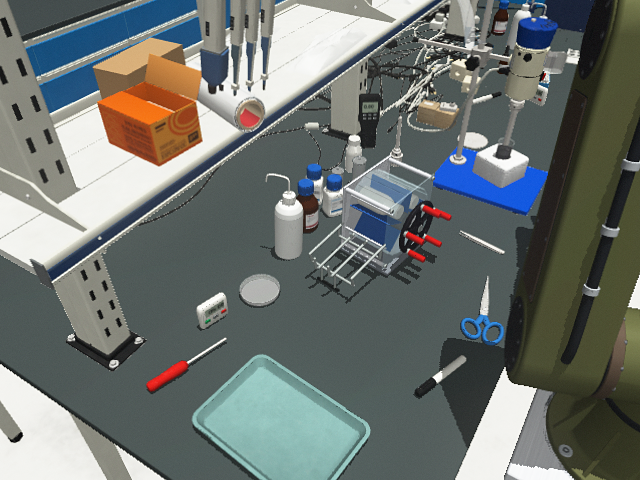

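View pics/a_side.png

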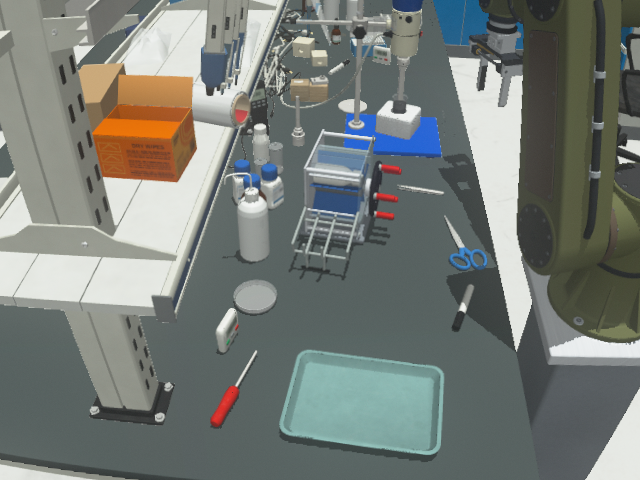

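The scene picture shows the dispenser at about (385,215), with red grips at (437,213), (430,240) and (415,255). The tray is at (280,420). In the side picture the grips are at (391,169), (385,197) and (383,215). I'll enlarge both and write the ray helpers.

```bash
cat > H.py <<'E'
import numpy as np, cv2, json
from scipy.spatial.transform import Rotation as R
from station import vision
def cam(n,obsfile=None):
    c=vision.camera_info(n); K=np.array(c['camera_matrix']);k1=c['k1']
    if 'rvec' in c:
        Rm=cv2.Rodrigues(np.array(c['rvec'],float))[0]; t=np.array(c['tvec'],float); C=-Rm.T@t; Rwc=Rm.T
    else:
        o=json.load(open(obsfile)); M=np.array(c['mount']); Rt=R.from_euler('xyz',o['eef_rot']).as_matrix()
        Rwc=Rt@M[:3,:3]; C=np.array(o['ee_pos'])+Rt@M[:3,3]
    return K,k1,Rwc,C
def ray(cm,uv):
    K,k1,Rwc,C=cm
    d=cv2.undistortPoints(np.array([[uv]],float),K,np.array([k1,0,0,0.]))[0,0]
    v=Rwc@np.array([d[0],d[1],1]); return C,v/np.linalg.norm(v)
def plane(cm,uv,z):
    C,v=ray(cm,uv); return C+v*(z-C[2])/v[2]
def tri(*cu):
    A=np.zeros((3,3));b=np.zeros(3);L=[]
    for cm,uv in cu:
        C,v=ray(cm,uv);P=np.eye(3)-np.outer(v,v);A+=P;b+=P@C;L.append((C,P))
    X=np.linalg.solve(A,b); return X,[round(1000*np.linalg.norm(P@(X-C)),1) for C,P in L]
def proj(cm,X):
    K,k1,Rwc,C=cm; p=Rwc.T@(np.array(X)-C); x=p[:2]/p[2]; r2=x@x
    return (K[:2,:2]@(x*(1+k1*r2))+K[:2,2])
E
python3 - <<'E'
import cv2
s=cv2.imread('pics/a_scene.png');cv2.imwrite('pics/a_scene_c.png',cv2.resize(s[150:300,300:470],None,fx=4.5,fy=4,interpolation=2)[:600])
s=cv2.imread('pics/a_side.png');cv2.imwrite('pics/a_side_c.png',cv2.resize(s[125:275,280:420],None,fx=4,fy=4,interpolation=2))
from H import *
for n in('scene','side'):
    im=cv2.imread(f'pics/a_{n}.png'); h=cv2.cvtColor(im,cv2.COLOR_BGR2HSV)
    m=((h[...,0]<8)|(h[...,0]>172))&(h[...,1]>150)&(h[...,2]>90)
    N,l,st,ce=cv2.connectedComponentsWithStats(m.astype('uint8'))
    for i in range(1,N):
        if st[i,4]>15: print(n,'red',st[i],ce[i].round(1))
    m=((h[...,0]>75)&(h[...,0]<95)&(h[...,1]>60)).astype('uint8')
    cs,_=cv2.findContours(m,0,2);c=max(cs,key=cv2.contourArea)
    cm=cam(n); print(n,'C',cm[3]); pts=np.array([plane(cm,p[0].astype(float),0.02)[:2] for p in c],np.float32)
    print(n,'tray rect',cv2.minAreaRect(pts), c[:,0].max(0),pts.min(0),pts.max(0))
E
```

```text
scene red [240 109  20  18 209] [248.3 118.4]
scene red [422 205  29  16 188] [436.2 212.5]
scene red [406 231  36  16 217] [422.6 239.1]
scene red [408 250  18  12 109] [416.4 255.5]
scene red [146 361  43  30 487] [167.  375.2]
scene C [0.19342256 0.67665902 0.86299187]
scene tray rect ((0.5079975724220276, 0.2922206521034241), (0.18912625312805176, 0.2696538269519806), 84.1333236694336) [369 479] [0.36719492 0.18768841] [0.6484467 0.3894199]
side red [236 113  11   8  50] [240.2 116.5]
side red [382 165  19   9 124] [391.2 168.8]
side red [377 193  21   9 120] [386.8 197.1]
side red [377 212  17   7  90] [384.9 214.9]
side red [211 386  28  41 484] [224.3 405.5]
side C [0.53835794 0.93958867 0.89741064]
side tray rect ((0.5044541954994202, 0.2808944880962372), (0.0661957710981369, 0.04222463443875313), 66.4847412109375) [381 408] [0.4799653 0.2458769] [0.53020054 0.3128521 ]
```

View pics/a_scene_c.png

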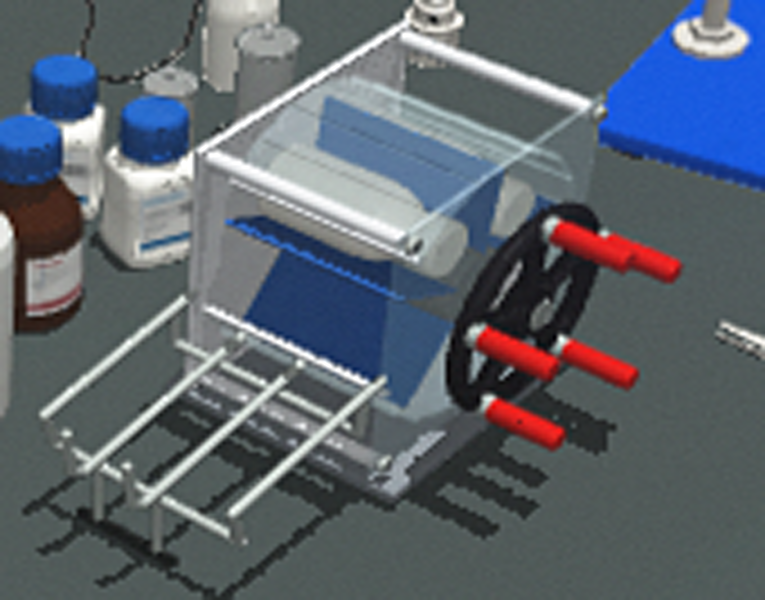

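View pics/a_side_c.png

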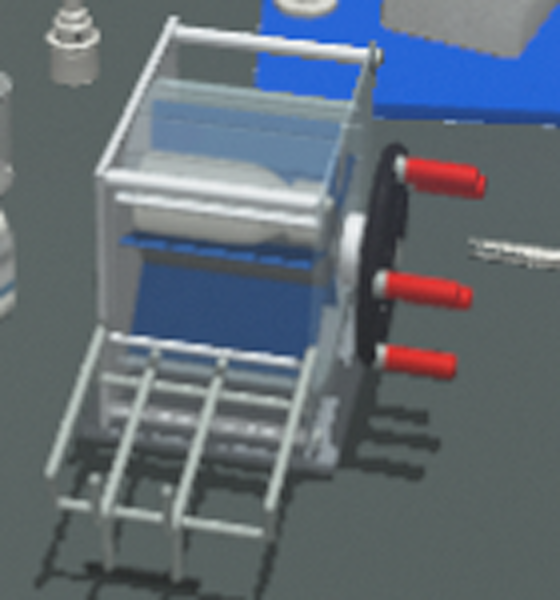

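```bash
python3 - <<'E'
from H import *
a,b=cam('scene'),cam('side')
S=lambda x,y:(x/4.5+300-.4,y/4+150-.4); D=lambda x,y:(x/4+280-.4,y/4+125-.4)
for n,p,q in [('g1base',(555,231),(403,167)),('g1tip',(627,260),(484,185)),('g5base',(477,338),(380,283)),('g5tip',(553,366),(468,296)),('g4base',(488,405),(385,356)),('g4tip',(560,437),(455,366)),
 ('rodfL',(212,158),(102,177)),('rodfR',(410,243),(325,190)),('rodbL',(405,38),(173,22)),('rodbR',(598,106),(375,57)),
 ('rail1end',(85,470),(107,508)),('rail2end',(147,500),(177,520)),('rail1top',(240,340),(153,358)),('rail2top',(298,367),(222,364)),
 ('guideL',(45,415),(52,474)),('guideR',(232,515),(270,505)),('guideLtop',(183,302),(100,332)),('guideRtop',(382,380),(312,352))]:
    X,e=tri((a,S(*p)),(b,D(*q))); print(n,X.round(4),e)
E
```

```text
g1base [ 0.4888 -0.2331  0.1566] [np.float64(0.2), np.float64(0.2)]
g1tip [ 0.4456 -0.2149  0.1624] [np.float64(3.1), np.float64(3.1)]
g5base [ 0.4993 -0.178   0.1157] [np.float64(0.2), np.float64(0.2)]
g5tip [ 0.4533 -0.1587  0.1268] [np.float64(2.9), np.float64(2.9)]
g4base [ 0.4937 -0.1946  0.0553] [np.float64(1.2), np.float64(1.2)]
g4tip [ 0.4536 -0.1927  0.0519] [np.float64(1.1), np.float64(1.1)]
rodfL [ 0.6523 -0.1863  0.1718] [np.float64(0.3), np.float64(0.3)]
rodfR [ 0.531  -0.1554  0.1859] [np.float64(3.3), np.float64(3.3)]
rodbL [ 0.6238 -0.3409  0.1791] [np.float64(3.2), np.float64(3.2)]
rodbR [ 0.5064 -0.3185  0.1794] [np.float64(2.0), np.float64(2.0)]
rail1end [ 0.6381 -0.0451  0.0566] [np.float64(1.3), np.float64(1.3)]
rail2end [ 0.6014 -0.0422  0.0541] [np.float64(0.5), np.float64(0.5)]
rail1top [ 0.6241 -0.1741  0.0609] [np.float64(0.2), np.float64(0.2)]
rail2top [ 0.5846 -0.1624  0.0673] [np.float64(0.1), np.float64(0.1)]
guideL [ 0.6686 -0.0574  0.0703] [np.float64(0.7), np.float64(0.7)]
guideR [ 0.5531 -0.0375  0.0716] [np.float64(0.3), np.float64(0.3)]
guideLtop [ 0.6526 -0.1635  0.0848] [np.float64(0.2), np.float64(0.2)]
guideRtop [ 0.5352 -0.1542  0.0854] [np.float64(0.8), np.float64(0.8)]
```

```bash
python3 - <<'E'
from H import *
a,b=cam('scene'),cam('side')
for n,cm,l in [('scene',a,[(435,180),(450,150),(553,182),(532,212),(458,160),(500,165)]),('side',b,[(343,150),(347,115),(440,155),(433,118),(357,125),(400,125)])]:
    for p in l: print(n,p,plane(cm,p,0.0).round(3))
for n,p,q in [('shelfcorner',(37,265),(165,298)),('motortop',(537,30),(406,5)),('motorbot',(524,78),(405,58)),('washtop',(288,197),(251,194)),('spout',(268,178),(229,177)),('rodtop',(469,62),(357,20))]:
    X,e=tri((a,p),(b,q)); print(n,X.round(3),e)
E
```

```text
scene (435, 180) [ 0.576 -0.569  0.   ]
scene (450, 150) [ 0.6   -0.743  0.   ]
scene (553, 182) [ 0.293 -0.733  0.   ]
scene (532, 212) [ 0.305 -0.565  0.   ]
scene (458, 160) [ 0.559 -0.702  0.   ]
scene (500, 165) [ 0.446 -0.74   0.   ]
side (343, 150) [ 0.583 -0.559  0.   ]
side (347, 115) [ 0.579 -0.769  0.   ]
side (440, 155) [ 0.311 -0.555  0.   ]
side (433, 118) [ 0.314 -0.774  0.   ]
side (357, 125) [ 0.547 -0.707  0.   ]
side (400, 125) [ 0.418 -0.719  0.   ]
shelfcorner [0.756 0.443 0.393] [np.float64(0.6), np.float64(0.6)]
motortop [ 0.432 -0.667  0.398] [np.float64(11.3), np.float64(11.3)]
motorbot [ 0.427 -0.636  0.278] [np.float64(27.1), np.float64(27.1)]
washtop [ 0.76  -0.113  0.153] [np.float64(0.9), np.float64(0.9)]
spout [ 0.799 -0.096  0.202] [np.float64(1.6), np.float64(1.6)]
rodtop [ 0.553 -0.587  0.352] [np.float64(14.2), np.float64(14.2)]
```

```bash
cat >> H.py <<'E'
def go(targets):
    """targets: list of (xyz, yaw) tool down; print shift mm & turn in present tool axes"""
    from station import get_obs
    o=get_obs(); R0=R.from_euler('xyz',o['eef_rot'])
    for p,y in targets:
        d=R0.inv().apply(np.array(p)-o['ee_pos'])*1000
        w=(R0.inv()*R.from_euler('xyz',[np.pi,0,y])).as_rotvec()
        print(p,'lin',d.round(1),np.linalg.norm(d).round(),'turn',w.round(3))
E
python3 -c "
from H import *
go([((.25,-.46,.27),.389),((.43,-.22,.29),-.18),((.58,-.07,.29),-.18)])"
```

```text
(0.25, -0.46, 0.27) lin [ 57.  -29.4 -65. ] 91.0 turn [-0.001 -0.    -0.   ]
(0.43, -0.22, 0.29) lin [ 314.5 -183.3  -84.8] 374.0 turn [-0.001  0.     0.569]
(0.58, -0.07, 0.29) lin [ 510.2 -265.2  -84.7] 581.0 turn [-0.001  0.     0.569]
```

>>> play_rows --moves '[{"claw": 1,"linear": [30,-15,-40],"turn": [0,0,0.05]},{"claw": 1,"linear": [60,-30,-75],"turn": [0,0,0.15]},{"claw": 1,"linear": [110,-60,-85],"turn": [0,0,0.25]},{"claw": 1,"linear": [160,-90,-85],"turn": [0,0,0.35]},{"claw": 1,"linear": [210,-120,-85],"turn": [0,0,0.45]},{"claw": 1,"linear": [260,-150,-85],"turn": [0,0,0.55]},{"claw": 1,"linear": [314,-183,-85],"turn": [0,0,0.57]},{"claw": 1,"linear": [314,-183,-85],"turn": [0,0,0.57]}]'

```text
time_s: 1.1
ee_pos: [0.4312, -0.2175, 0.2899]
eef_rot: [-3.14, 0.001, -0.176]
force: [-0.2, -0.7, -0.4]
grip_width: 0.0941
```

```bash
python3 look.py b wrist
```

```text
{'time_s': 1.15, 'ee_pos': array([ 0.43026408, -0.21911391,  0.28989518]), 'eef_rot': array([-3.14057192e+00,  1.03675012e-03, -1.77814363e-01]), 'force': array([-0.4505434 , -0.74606438, -0.95394666]), 'grip_width': 0.09411479707466372, 'qpos': array([-5.47222106e-01,  9.48237886e-02,  1.57052027e+00,  5.80062363e-04,
        1.47758397e+00,  1.20133474e+00])}
```

View pics/b_wrist.png

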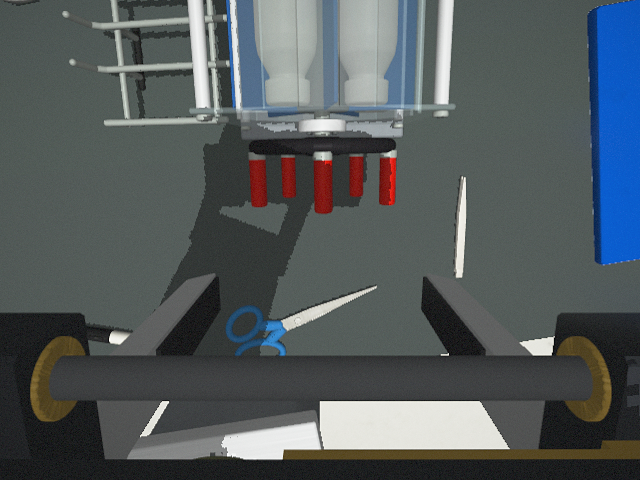

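Wrist view: the top grip_1 is at (323,183) and the other grips lie at rows 155–205. The wheel is level in the image, so the yaw of -0.178 is close. The rail ends are at about (65,15), (72,62) and (105,122). Next is a second view shifted left, for parallax.

```bash
python3 -c "
from H import *
go([((.47,-.10,.29),-.178)])"
```

```text
(0.47, -0.1, 0.29) lin [  18.  -124.3    0. ] 126.0 turn [-0.001  0.001  0.   ]
```

>>> play_rows --moves '[{"claw": 1,"linear": [9,-62,0],"turn": [0,0,0]},{"claw": 1,"linear": [18,-124,0],"turn": [0,0,0]},{"claw": 1,"linear": [18,-124,0],"turn": [0,0,0]},{"claw": 1,"linear": [18,-124,0],"turn": [0,0,0]},{"claw": 1,"linear": [18,-124,0],"turn": [0,0,0]}]'

```text
time_s: 1.78
ee_pos: [0.4695, -0.1018, 0.2899]
eef_rot: [-3.141, 0.001, -0.18]
force: [0.2, -0.6, -0.5]
grip_width: 0.0937
```

```bash
python3 look.py c wrist
```

```text
{'time_s': 1.825, 'ee_pos': array([ 0.46955453, -0.10169125,  0.28994361]), 'eef_rot': array([-3.14068088e+00,  1.21839445e-03, -1.80005421e-01]), 'force': array([ 0.19513243, -0.22663196, -1.34991501]), 'grip_width': 0.09392928284443, 'qpos': array([-2.89966471e-01,  8.91679058e-02,  1.57656564e+00,  7.75955335e-04,
        1.47717023e+00,  1.46076278e+00])}
```

View pics/c_wrist.png

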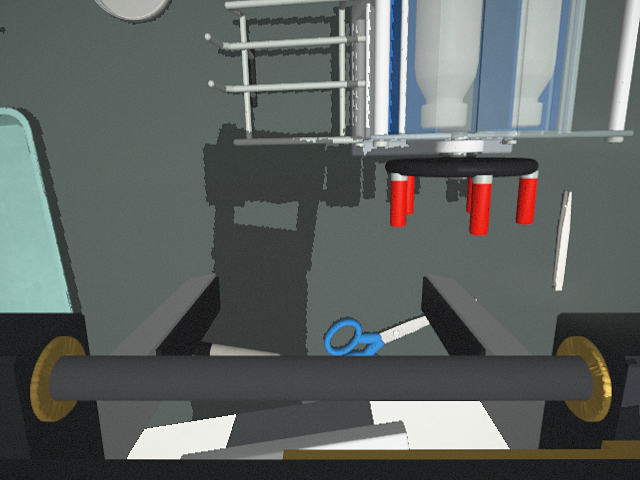

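```bash
python3 - <<'E'
from H import *
B,Cc=cam('wrist','pics/b_wrist.json'),cam('wrist','pics/c_wrist.json')
for n in 'bc':
    im=cv2.imread(f'pics/{n}_wrist.png');h=cv2.cvtColor(im,cv2.COLOR_BGR2HSV)
    m=((h[...,0]<8)|(h[...,0]>172))&(h[...,1]>130)&(h[...,2]>80)
    N,l,st,ce=cv2.connectedComponentsWithStats(m.astype('uint8'))
    for i in range(1,N):
        if st[i,4]>100:
            x,y,w,hh,A=st[i]; f=lambda r:np.nonzero(m[r,x:x+w]*(l[r,x:x+w]==i))[0].mean()+x
            print(n,st[i],'top',round(f(y+3),1),y,'bot',round(f(y+hh-6),1),y+hh-1)
    cv2.imwrite(f'pics/{n}_crop.png',cv2.resize(im[0:160,(50 if n=='b' else 190):(250 if n=='b' else 400)],None,fx=3.7,fy=3.7,interpolation=2))
E
```

```text
b [350 157  13  40 514] top 356.0 157 bot 356.0 196
b [281 158  15  40 533] top 287.5 158 bot 289.0 197
b [379 158  17  47 751] top 387.5 158 bot 386.5 204
b [249 160  18  47 747] top 257.0 160 bot 258.5 206
b [314 160  19  54 934] top 322.5 160 bot 323.5 213
c [ 390  176   25   51 1010] top 411.0 176 bot 397.5 226
c [ 466  177   26   59 1138] top 469.5 177 bot 478.0 235
c [516 178  22  47 816] top 528.0 178 bot 524.0 224
```

View pics/b_crop.png

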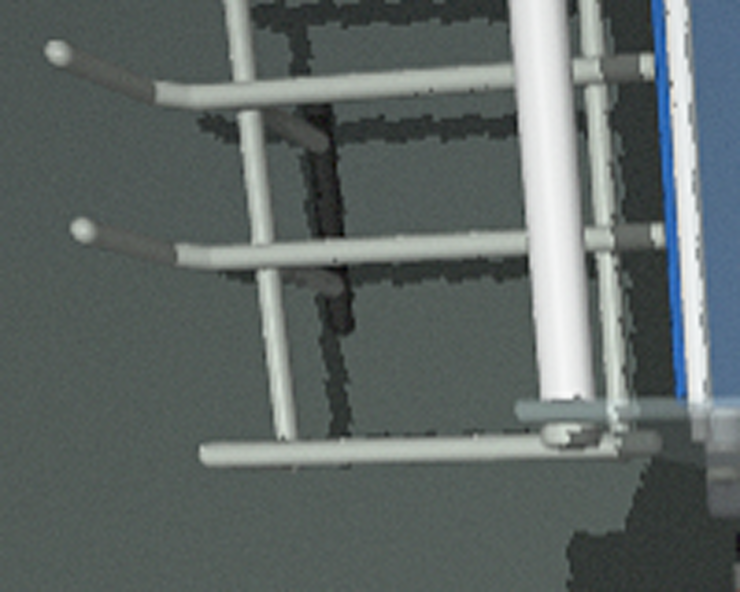

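View pics/c_crop.png

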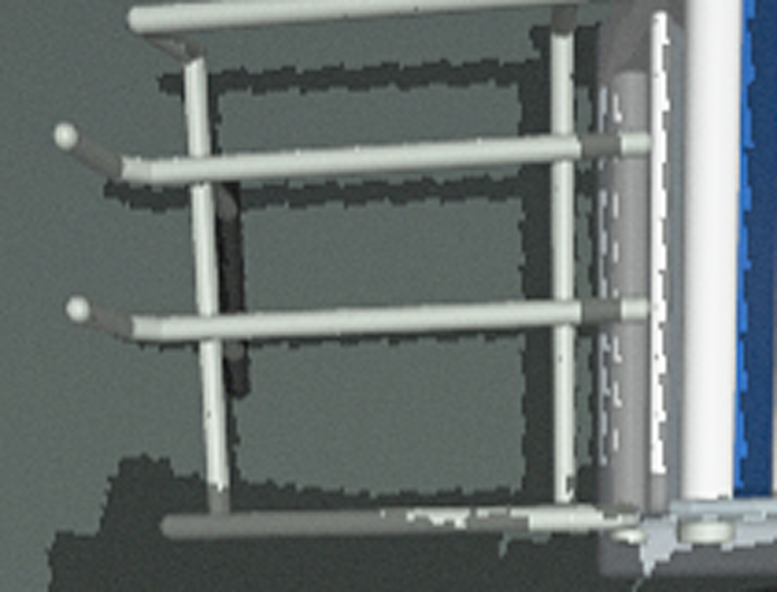

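```bash
python3 - <<'E'
from H import *
B,Cc=cam('wrist','pics/b_wrist.json'),cam('wrist','pics/c_wrist.json')
b=lambda x,y:(x/3.7+50-.4,y/3.7-.4); c=lambda x,y:(x/3.7+190-.4,y/3.7-.4)
pr={}
for n,p,q in [('nearelbow',b(180,257),c(135,329)),('neartip',b(84,230),c(77,307)),('farelbow',b(160,95),c(120,168)),('fartip',b(58,52),c(66,135)),
('cross',b(252,170),c(201,250)),('crosslow',b(281,360),c(213,440)),('nearin',b(600,239),c(565,313)),('farin',b(595,69),c(560,146)),
('guideRend',b(203,455),c(165,526)),('plateTL?',b(520,410),c(680,507)),
('g1base',(322.3,160),(481.5,177)),('g1tip',(323.5,211),(479.3,233)),
('g2base',(387.5,158),(528.5,178)),('g2tip',(386.5,203),(524.5,223)),('g5base',(256.8,160),(399.5,181)),('g5tip',(258.6,205),(397.5,225))]:
    X,e=tri((B,p),(Cc,q)); pr[n]=X; print(n,X.round(4),[float(v) for v in e])
for g in('g1','g2','g5'):
    v=pr[g+'tip']-pr[g+'base']; print(g,'mid',(pr[g+'tip']+pr[g+'base'])/2,'len',np.linalg.norm(v),'yaw',np.arctan2(-v[1],-v[0]))
v=pr['nearelbow']-pr['nearin']; print(np.arctan2(-v[0],v[1]));v=pr['farelbow']-pr['farin']; print(np.arctan2(-v[0],v[1]))
E
```

```text
nearelbow [ 0.6036 -0.0344  0.0579] [0.1, 0.1]
neartip [ 0.606  -0.0274  0.0868] [0.2, 0.2]
farelbow [ 0.6426 -0.0387  0.0534] [0.2, 0.2]
fartip [ 0.6428 -0.0344  0.0889] [0.0, 0.0]
cross [ 0.622  -0.0543  0.0487] [0.9, 0.9]
crosslow [ 0.576  -0.0466  0.0445] [1.5, 1.5]
nearin [ 0.5864 -0.1433  0.0683] [0.0, 0.0]
farin [ 0.6267 -0.1494  0.0594] [0.2, 0.2]
guideRend [ 0.5533 -0.0342  0.0747] [0.1, 0.1]
plateTL? [ 0.5342 -0.149   0.1905] [0.3, 0.3]
g1base [ 0.4885 -0.2291  0.1571] [2.2, 2.2]
g1tip [ 0.4486 -0.2227  0.161 ] [0.1, 0.1]
g2base [ 0.4774 -0.2826  0.12  ] [0.1, 0.1]
g2tip [ 0.4397 -0.2762  0.1213] [0.3, 0.3]
g5base [ 0.4948 -0.1743  0.1213] [0.1, 0.1]
g5tip [ 0.4573 -0.1676  0.1202] [0.2, 0.2]
g1 mid [ 0.46855468 -0.22588091  0.15903564] len 0.04052298333405567 yaw -0.15870229523229393
g2 mid [ 0.4585518  -0.27937755  0.12066585] len 0.03820273600635646 yaw -0.16801892506641264
g5 mid [ 0.47600826 -0.1709404   0.12074998] len 0.038114761557495484 yaw -0.1755211939615094
-0.15702173200189318
-0.1430580651944302
```

Measured values agree with the text: grip_1 middle (0.4685, -0.226, 0.158), drum reading about 0, yaw about -0.16. The grip_2 to grip_5 span is 109.9 mm against 110.3 expected. The rails are at x' = -9 and +31 mm in the dispenser frame. Now I'll go above grip_1.

```bash
python3 -c "
from H import *
go([((.468,-.2257,.24),-.16),((.468,-.2257,.139),-.16)])"
```

```text
(0.468, -0.2257, 0.24) lin [ 20.7 122.3  49.8] 134.0 turn [-0.001  0.001 -0.02 ]
(0.468, -0.2257, 0.139) lin [ 20.9 122.4 150.8] 195.0 turn [-0.001  0.001 -0.02 ]
```

>>> play_rows --moves '[{"claw": 0.5,"linear": [10,60,10],"turn": [0,0,-0.02]},{"claw": 0.45,"linear": [20.8,116,30],"turn": [0,0,-0.02]},{"claw": 0.45,"linear": [20.8,122.3,50],"turn": [0,0,-0.02]},{"claw": 0.45,"linear": [20.8,122.3,75],"turn": [0,0,-0.02]},{"claw": 0.45,"linear": [20.8,122.3,75],"turn": [0,0,-0.02]},{"claw": 0.45,"linear": [20.8,122.3,75],"turn": [0,0,-0.02]}]'

```text
time_s: 2.58
ee_pos: [0.4682, -0.2262, 0.2159]
eef_rot: [-3.141, 0.0, -0.161]
force: [0.2, -1.1, 0.1]
grip_width: 0.0426
```

```bash
python3 look.py d wrist
```

```text
{'time_s': 2.625, 'ee_pos': array([ 0.46829558, -0.22607249,  0.2160682 ]), 'eef_rot': array([-3.14127363e+00, -4.44845299e-04, -1.60315060e-01]), 'force': array([ 0.14141786, -0.76341272, -0.1000207 ]), 'grip_width': 0.042585037129427204, 'qpos': array([-5.20436640e-01,  2.24316561e-01,  1.59111797e+00,  4.69329070e-04,
        1.32585426e+00,  1.21056093e+00])}
```

View pics/d_wrist.png

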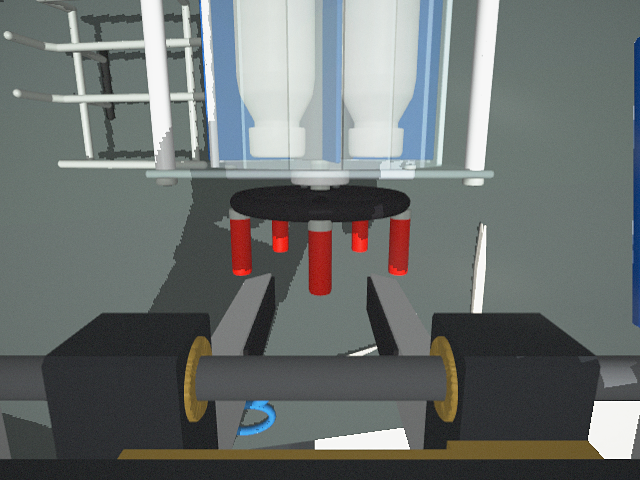

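Grip_1 sits at (320,255), centred between the fingers and parallel to them. I'll descend and pinch.

>>> play_rows --force 15 --moves '[{"claw": 0.45,"linear": [0,0,25],"turn": [0,0,0]},{"claw": 0.45,"linear": [0,0,50],"turn": [0,0,0]},{"claw": 0.45,"linear": [0,0,70],"turn": [0,0,0]},{"claw": 0.45,"linear": [0,0,77],"turn": [0,0,0]},{"claw": 0.2,"linear": [0,0,77],"turn": [0,0,0]},{"claw": 0.0,"linear": [0,0,77],"turn": [0,0,0]},{"claw": 0.0,"linear": [0,0,77],"turn": [0,0,0]},{"claw": 0.0,"linear": [0,0,77],"turn": [0,0,0]}]'

```text
time_s: 3.62
ee_pos: [0.4686, -0.2262, 0.1396]
eef_rot: [3.142, -0.001, -0.16]
force: [-0.5, 0.3, 3.7]
grip_width: 0.0135
```

```bash
python3 - <<'E'
from H import *
from station import get_obs
o=get_obs(); print(o['time_s'],o['ee_pos'],o['eef_rot'],o['force'],o['grip_width'])
Rt=R.from_euler('xyz',o['eef_rot'])
ax=np.array([.468,-.2257,.1]); yd=np.array([np.sin(.16),np.cos(.16),0])
for s in [(o['ee_pos']-ax)@yd/.058]:
    th0=np.arcsin(s); print('th0',th0)
    for th in np.arange(0.05,0.9,.05):
        d=.058*((np.sin(th0+th)-np.sin(th0))*yd+(np.cos(th0+th)-np.cos(th0))*np.array([0,0,1]))
        print(round(th0+th,2),(Rt.inv().apply(d)*1000).round(1))
E
```

```text
3.625 [ 0.46857139 -0.22616162  0.13964738] [ 3.14157452e+00 -1.34113669e-03 -1.60279362e-01] [-0.46329279  0.28469695  3.73715241] 0.013516268557792463
th0 -0.0062878673782765316
0.04 [-0.  -2.9  0.1]
0.09 [-0.  -5.8  0.3]
0.14 [-0.  -8.7  0.6]
0.19 [ -0.  -11.5   1.1]
0.24 [ -0.  -14.4   1.7]
0.29 [ -0.  -17.2   2.5]
0.34 [ -0.  -19.9   3.4]
0.39 [ -0.  -22.6   4.4]
0.44 [ -0.  -25.3   5.6]
0.49 [ -0.  -27.9   6.9]
0.54 [ -0.  -30.4   8.4]
0.59 [ -0.  -32.8   9.9]
0.64 [ -0.  -35.2  11.6]
0.69 [ -0.  -37.4  13.4]
0.74 [ -0.  -39.6  15.3]
0.79 [ -0.  -41.7  17.3]
0.84 [ -0.  -43.7  19.4]
```

>>> play_rows --moves '[{"claw": 0,"linear": [0,-2.9,0.1],"turn": [0,0,0]},{"claw": 0,"linear": [0,-5.8,0.3],"turn": [0,0,0]},{"claw": 0,"linear": [0,-8.7,0.6],"turn": [0,0,0]},{"claw": 0,"linear": [0,-11.5,1.1],"turn": [0,0,0]},{"claw": 0,"linear": [0,-14.4,1.7],"turn": [0,0,0]},{"claw": 0,"linear": [0,-17.2,2.5],"turn": [0,0,0]},{"claw": 0,"linear": [0,-19.9,3.4],"turn": [0,0,0]},{"claw": 0,"linear": [0,-22.6,4.4],"turn": [0,0,0]}]'

```text
time_s: 4.62
ee_pos: [0.4726, -0.2043, 0.1358]
eef_rot: [3.14, -0.003, -0.16]
force: [1.3, -5.0, 3.1]
grip_width: 0.0133
```

```bash
python3 look.py e scene wrist;python3 - <<'E'
from H import *
from station import get_obs
o=get_obs()
Rt=R.from_euler('xyz',o['eef_rot'])
ax=np.array([.468,-.2257,.1]); yd=np.array([np.sin(.16),np.cos(.16),0])
p=o['ee_pos']-ax; th0=np.arctan2(p@yd,p[2]+.019); print('th0',th0, np.hypot(p@yd,p[2]+.019))
for th in np.arange(th0+.04,0.9,.04):
        d=.058*((np.sin(th)*yd+np.cos(th)*np.array([0,0,1])))-p-np.array([0,0,.0187])
        print(round(th,2),(Rt.inv().apply(d)*1000).round(1))
s=cv2.imread('pics/e_scene.png');cv2.imwrite('pics/e_scene_c.png',cv2.resize(s[130:300,290:470],None,fx=3.5,fy=3.5,interpolation=2))
E
```

```text
{'time_s': 4.725, 'ee_pos': array([ 0.4725955 , -0.2038884 ,  0.13556364]), 'eef_rot': array([ 3.14111314e+00, -2.58127795e-03, -1.60106031e-01]), 'force': array([ 3.06203175, -3.08380517,  3.24930725]), 'grip_width': 0.013439715829720743, 'qpos': array([-4.78653509e-01,  2.90837914e-01,  1.70396729e+00,  3.87784887e-04,
        1.14418589e+00,  1.25208947e+00])}
th0 0.38743396976889655 0.058931547853683916
0.43 [-1.1 -1.8  1.5]
0.47 [-1.1 -3.9  2.5]
0.51 [-1.1 -5.9  3.6]
0.55 [-1.1 -7.9  4.7]
0.59 [-1.1 -9.9  6. ]
0.63 [ -1.1 -11.8   7.3]
0.67 [ -1.1 -13.6   8.7]
0.71 [ -1.1 -15.4  10.2]
0.75 [ -1.1 -17.2  11.7]
0.79 [ -1.1 -18.8  13.3]
0.83 [ -1.1 -20.4  15. ]
0.87 [ -1.1 -22.   16.7]
```

View pics/e_scene_c.png

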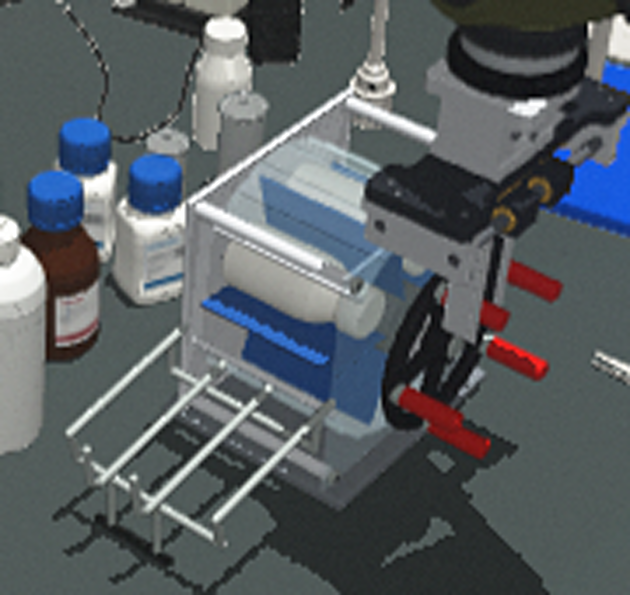

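The drum follows at a reading of about 0.39, and bottle_1 is still inside at crop (290,285). I'll continue slowly.

>>> play_rows --moves '[{"claw": 0,"linear": [0,-1.9,1.0],"turn": [0,0,0]},{"claw": 0,"linear": [0,-3.9,2.0],"turn": [0,0,0]},{"claw": 0,"linear": [0,-5.9,3.1],"turn": [0,0,0]},{"claw": 0,"linear": [0,-7.9,4.2],"turn": [0,0,0]},{"claw": 0,"linear": [0,-9.9,5.5],"turn": [0,0,0]},{"claw": 0,"linear": [0,-11.8,6.8],"turn": [0,0,0]},{"claw": 0,"linear": [0,-11.8,6.8],"turn": [0,0,0]},{"claw": 0,"linear": [0,-11.8,6.8],"turn": [0,0,0]}]'

```text
time_s: 5.72
ee_pos: [0.4745, -0.192, 0.1286]
eef_rot: [-3.142, -0.002, -0.16]
force: [2.7, -1.9, -0.2]
grip_width: 0.0136
```

```bash
python3 look.py f scene ;python3 - <<'E'
from H import *
from station import get_obs
o=get_obs()
ax=np.array([.468,-.2257,.1]); yd=np.array([np.sin(.16),np.cos(.16),0])
p=o['ee_pos']-ax; th0=np.arctan2(p@yd,p[2]+.019); print('th0',th0, np.hypot(p@yd,p[2]+.019))
s=cv2.imread('pics/f_scene.png');cv2.imwrite('pics/f_scene_c.png',cv2.resize(s[130:300,290:470],None,fx=3.5,fy=3.5,interpolation=2))
E
```

```text
{'time_s': 5.775, 'ee_pos': array([ 0.47447122, -0.19202777,  0.12856497]), 'eef_rot': array([ 3.14158905e+00, -2.29247465e-03, -1.60075214e-01]), 'force': array([ 2.86502347, -1.83072645,  0.15527444]), 'grip_width': 0.013188118538215847, 'qpos': array([-4.56486857e-01,  2.93553697e-01,  1.71838354e+00,  7.37457324e-04,
        1.12746197e+00,  1.27406908e+00])}
th0 0.6243876877092044 0.058626562540428175
```

View pics/f_scene_c.png

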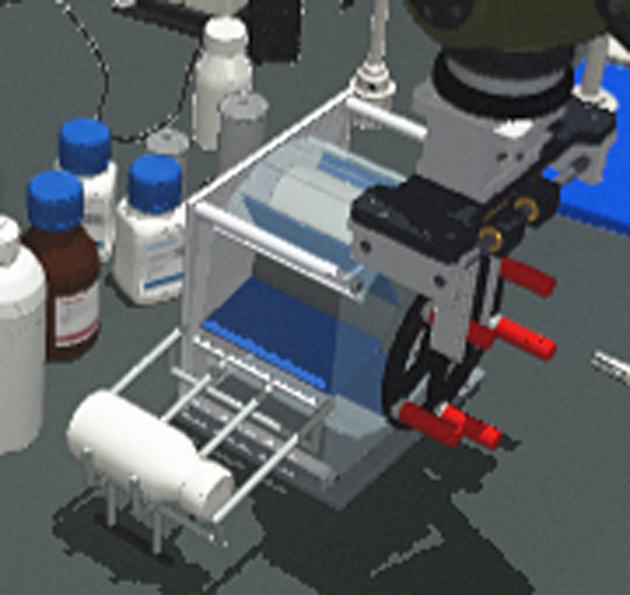

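Bottle_1 has rolled out and rests on the run-out at crop (150,455). I'll release and rise.

```bash
python3 -c "
from H import *
go([((.4745,-.192,.24),-.16),((.5,-.085,.27),-.16),((.57,-.065,.26),-.16)])"
```

```text
(0.4745, -0.192, 0.24) lin [   0.3   -0.  -111.4] 111.0 turn [ 0.    -0.002 -0.   ]
(0.5, -0.085, 0.27) lin [   8.5 -109.7 -141.4] 179.0 turn [ 0.    -0.002 -0.   ]
(0.57, -0.065, 0.26) lin [  74.4 -140.6 -131.3] 206.0 turn [ 0.    -0.002 -0.   ]
```

>>> play_rows --moves '[{"claw": 0.35,"linear": [0,0,0],"turn": [0,0,0]},{"claw": 0.35,"linear": [0,0,0],"turn": [0,0,0]},{"claw": 0.35,"linear": [0,0,-10],"turn": [0,0,0]},{"claw": 0.35,"linear": [0,0,-45],"turn": [0,0,0]},{"claw": 0.5,"linear": [0,0,-95],"turn": [0,0,0]},{"claw": 0.7,"linear": [3,-40,-125],"turn": [0,0,0]},{"claw": 0.7,"linear": [30,-90,-135],"turn": [0,0,0]},{"claw": 0.7,"linear": [60,-130,-135],"turn": [0,0,0]}]'

```text
time_s: 6.78
ee_pos: [0.5551, -0.0716, 0.266]
eef_rot: [-3.142, -0.005, -0.16]
force: [0.5, -1.7, 0.1]
grip_width: 0.0652
```

```bash
python3 look.py g wrist side
```

```text
{'time_s': 6.875, 'ee_pos': array([ 0.55586925, -0.0701609 ,  0.2639582 ]), 'eef_rot': array([-3.14101975e+00, -2.48362954e-03, -1.56581115e-01]), 'force': array([-0.29294313, -0.62189383,  0.32186957]), 'grip_width': 0.06603933876119876, 'qpos': array([-1.91244339e-01,  2.84189256e-01,  1.40573235e+00,  6.63531721e-04,
        1.44920879e+00,  1.53605272e+00])}
```

View pics/g_wrist.png

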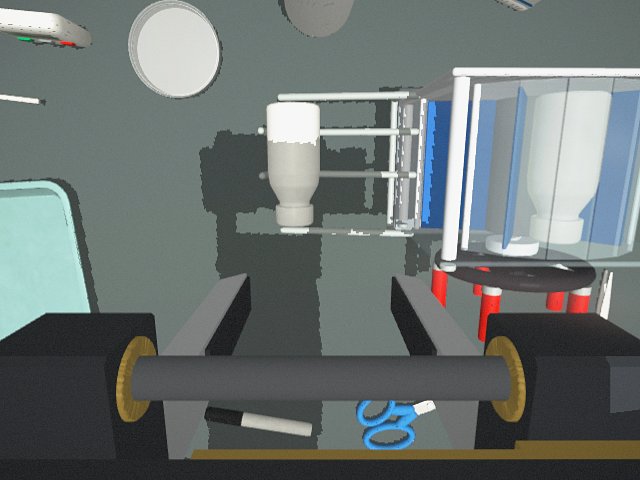

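Bottle_1 lies across the rails. Its body spans columns 267–320, its bottom is at row 102 and its cap end at row 227. The rails are at rows 131 and 175. I'll measure its position and height from several views.

```bash
python3 - <<'E'
import cv2
s=cv2.imread('pics/g_side.png');cv2.imwrite('pics/g_side_c.png',cv2.resize(s[170:290,270:410],None,fx=5,fy=5,interpolation=2))
s=cv2.imread('pics/f_scene.png');cv2.imwrite('pics/f_scene_d.png',cv2.resize(s[230:300,295:375],None,fx=8,fy=8,interpolation=2))
E
```

View pics/g_side_c.png

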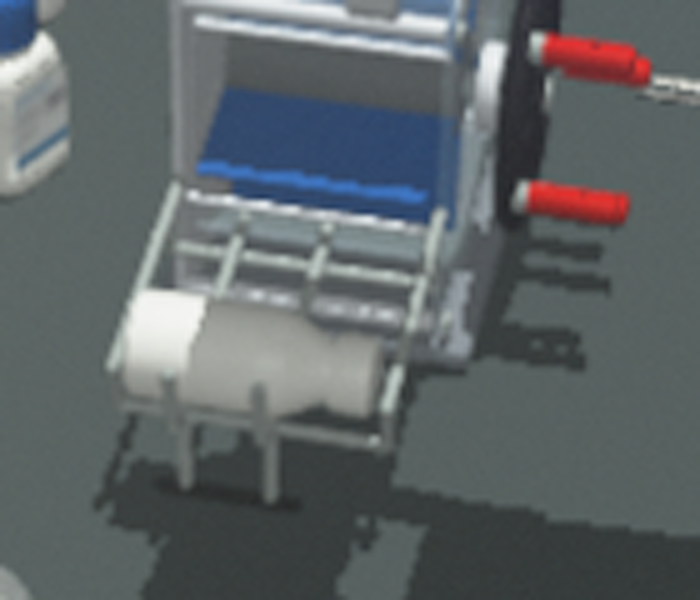

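View pics/f_scene_d.png

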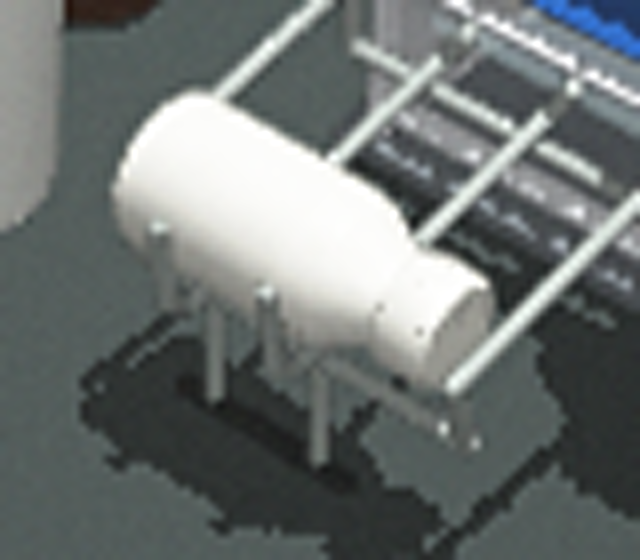

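```bash
python3 - <<'E'
from H import *
W=cam('wrist','pics/g_wrist.json'); S=cam('side'); A=cam('scene')
im=cv2.imread('pics/g_wrist.png').astype(int)
sub=im.min(2)
for r in (110,122,145,160,215,222): 
    c=np.nonzero(sub[r,250:340]>115)[0]+250; print(r,c.min(),c.max(),(c.min()+c.max())/2)
def pl(cm,u,v):
    C,a=ray(cm,u);_,b=ray(cm,v); return C,np.cross(a,b)/np.linalg.norm(np.cross(a,b))
D=lambda x,y:(x/5+270-.4,y/5+170-.4); F=lambda x,y:(x/8+295-.4,y/8+230-.4)
P1=pl(W,(293.3,110),(295,222)); P2=pl(S,D(165,345),D(360,376)); P3=pl(A,F(195,180),F(462,325))
for nm,P in(('side',P2),('scene',P3)):
    d=np.cross(P1[1],P[1]);d/=np.linalg.norm(d); d*=-np.sign(d[0])
    for x in(.60,.61,.62,.63):
        M=np.array([P1[1],P[1],[1,0,0]]);X=np.linalg.solve(M,[P1[1]@P1[0],P[1]@P[0],x]);print(nm,X.round(4))
    print('dir(to cap)',d.round(3))
print('bottom',plane(W,(293.3,102),.085),'cap',plane(W,(295,227),.08))
print('rails',plane(W,(280,131),.053),plane(W,(280,175),.053))
E
```

```text
110 266 319 292.5
122 266 319 292.5
145 267 319 293.0
160 268 319 293.5
215 260 334 297.0
222 276 339 307.5
side [ 0.6    -0.0551  0.0779]
side [ 0.61   -0.0567  0.078 ]
side [ 0.62   -0.0583  0.0781]
side [ 0.63   -0.0599  0.0783]
dir(to cap) [-0.987  0.158 -0.012]
scene [ 0.6    -0.0553  0.0823]
scene [ 0.61   -0.0569  0.0819]
scene [ 0.62   -0.0585  0.0816]
scene [ 0.63   -0.0601  0.0812]
dir(to cap) [-0.987  0.155  0.034]
bottom [ 0.66125598 -0.06539896  0.085     ] cap [ 0.55468345 -0.04787939  0.08      ]
rails [ 0.64168159 -0.04726148  0.053     ] [ 0.60185119 -0.03995241  0.053     ]
```

Bottle_1_mid is measured at (0.620, -0.0586, 0.077), axis yaw -0.159, midway between the rails. That agrees with the stated 76 mm. I'll grasp it.

```bash
python3 -c "
from H import *
go([((.620,-.0586,.15),-.16),((.620,-.0586,.058),-.16)])"
```

```text
(0.62, -0.0586, 0.15) lin [ 61.3 -21.4 114.1] 131.0 turn [-0.001 -0.002  0.003]
(0.62, -0.0586, 0.058) lin [ 61.  -21.3 206.1] 216.0 turn [-0.001 -0.002  0.003]
```

>>> play_rows --moves '[{"claw": 0.68,"linear": [30,-10,20],"turn": [0,0,0]},{"claw": 0.68,"linear": [61,-21.4,50],"turn": [0,-0.002,0.003]},{"claw": 0.68,"linear": [61,-21.4,90],"turn": [0,-0.002,0.003]},{"claw": 0.68,"linear": [61,-21.4,110],"turn": [0,-0.002,0.003]},{"claw": 0.68,"linear": [61,-21.4,110],"turn": [0,-0.002,0.003]}]'

```text
time_s: 7.5
ee_pos: [0.6189, -0.0589, 0.1533]
eef_rot: [-3.141, 0.002, -0.16]
force: [-0.5, 0.3, -0.1]
grip_width: 0.064
```

```bash
python3 look.py h wrist scene;  python3 -c "
from H import *
go([((.620,-.0586,.058),-.16)])
s=cv2.imread('pics/h_scene.png');cv2.imwrite('pics/h_scene_c.png',cv2.resize(s[150:300,270:450],None,fx=4,fy=4,interpolation=2))"
```

```text
{'time_s': 7.6, 'ee_pos': array([ 0.6199208 , -0.05893253,  0.15552936]), 'eef_rot': array([-3.14103669e+00, -1.75954955e-03, -1.59948939e-01]), 'force': array([0.08749256, 0.0349079 , 0.32858073]), 'grip_width': 0.06424599726275144, 'qpos': array([-1.53825836e-01,  5.01593166e-01,  1.35878689e+00,  5.69165928e-04,
        1.27944972e+00,  1.57675593e+00])}
(0.62, -0.0586, 0.058) lin [-0.1 -0.3 97.5] 98.0 turn [-0.001 -0.002  0.   ]
```

View pics/h_wrist.png

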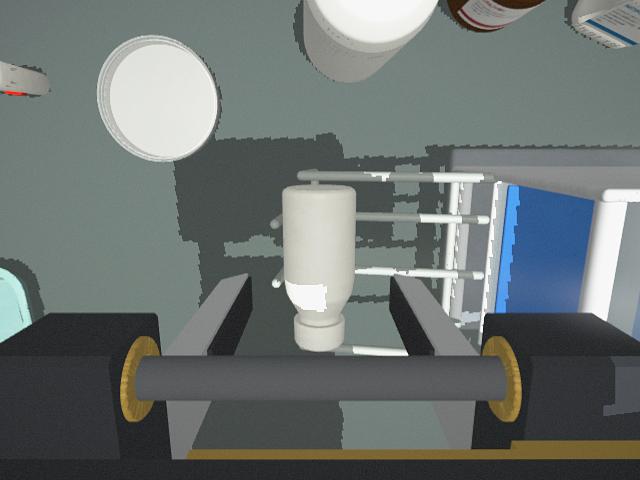

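View pics/h_scene_c.png

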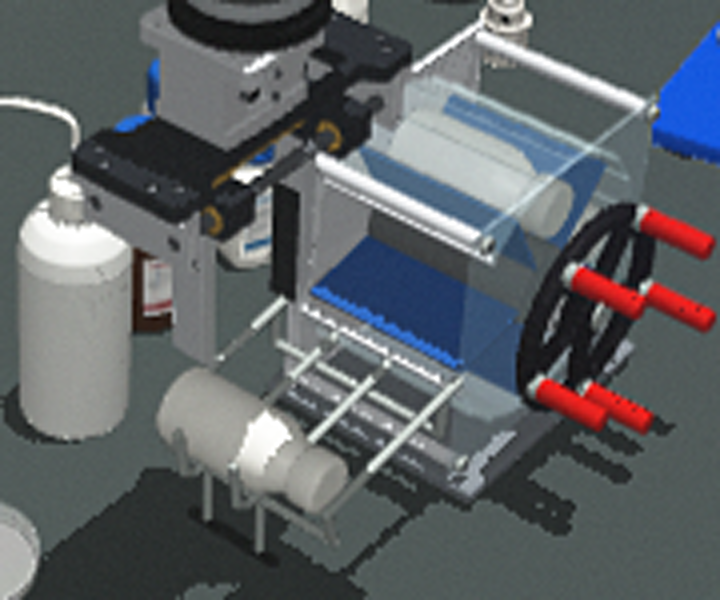

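The bottle is centred between the fingers (column 319), and the body clears the dispenser and the wash bottle. I'll descend and grasp.

>>> play_rows --force 15 --moves '[{"claw": 0.68,"linear": [0,0,25],"turn": [0,0,0]},{"claw": 0.68,"linear": [0,0,50],"turn": [0,0,0]},{"claw": 0.68,"linear": [0,0,75],"turn": [0,0,0]},{"claw": 0.68,"linear": [0,0,92],"turn": [0,0,0]},{"claw": 0.68,"linear": [0,0,97],"turn": [0,0,0]},{"claw": 0.5,"linear": [0,0,97],"turn": [0,0,0]},{"claw": 0.3,"linear": [0,0,97],"turn": [0,0,0]},{"claw": 0.3,"linear": [0,0,97],"turn": [0,0,0]}]'

```text
time_s: 8.6
ee_pos: [0.6206, -0.0589, 0.0594]
eef_rot: [-3.141, -0.003, -0.16]
force: [-0.4, -0.1, 2.7]
grip_width: 0.0457
```

```bash
python3 - <<'E'
from H import *
A=cam('scene');W=cam('wrist','pics/g_wrist.json')
print(plane(A,(265,355),.02),plane(A,(193,420),.02),plane(A,(370,435),.02))
go([((.62,-.0586,.13),-.16)])
E
```

```text
[0.61549755 0.18779965 0.02      ] [0.6399317  0.36656014 0.02      ] [0.36544049 0.22906763 0.02      ]
(0.62, -0.0586, 0.13) lin [ -0.4  -0.3 -70.6] 71.0 turn [-0.001 -0.003  0.   ]
```

Held at 45.7 mm. Before lifting I'll check the tray from both fixed views.

```bash
python3 - <<'E'
from H import *
for n in('scene','side'):
    im=cv2.imread(f'pics/a_{n}.png'); h=cv2.cvtColor(im,cv2.COLOR_BGR2HSV); cm=cam(n)
    print(n,h[420,330 if n=='side' else 280])
    m=((h[...,0]>70)&(h[...,0]<100)&(h[...,1]>50)&(h[...,2]>70)).astype('uint8'); m=cv2.morphologyEx(m,cv2.MORPH_CLOSE,np.ones((5,5)))
    cs,_=cv2.findContours(m,0,2);c=max(cs,key=cv2.contourArea);print(cv2.boundingRect(c))
    for z in (.0,.02,.03):
        pts=np.array([plane(cm,p[0].astype(float),z)[:2] for p in c],np.float32); r=cv2.minAreaRect(pts);print(z,np.round(r[0],4),np.round(r[1],4),r[2])
# tray frame -> targets
yaw=-.103;c0=np.array([.508,.292]);ex=np.array([np.cos(yaw),np.sin(yaw)]);ey=np.array([-ex[1],ex[0]])
for k in(.04,-.04): print(c0+k*ex+.011*ey)
E
```

```text
scene [ 87  64 192]
(192, 354, 179, 126)
0.0 [0.5152 0.2837] [0.196  0.2773] 84.0954818725586
0.02 [0.5078 0.2928] [0.1914 0.2709] 84.0954818725586
0.03 [0.504  0.2973] [0.1892 0.2677] 84.0954818725586
side [ 86  59 177]
(279, 350, 165, 105)
0.0 [0.5078 0.2793] [0.1947 0.2753] 83.97416687011719
0.02 [0.5085 0.294 ] [0.1904 0.2692] 83.97416687011719
0.03 [0.5088 0.3014] [0.1882 0.2661] 83.97416687011719
[0.54891901 0.29882898]
[0.46934299 0.30705442]
```

>>> play_rows --moves '[{"claw": 0.3,"linear": [0,0,-10],"turn": [0,0,0]},{"claw": 0.3,"linear": [0,0,-30],"turn": [0,0,0]},{"claw": 0.3,"linear": [0,0,-60],"turn": [0,0,0]},{"claw": 0.3,"linear": [0,0,-90],"turn": [0,0,0]},{"claw": 0.3,"linear": [0,0,-100],"turn": [0,0,0]},{"claw": 0.3,"linear": [0,0,-100],"turn": [0,0,0]}]'

```text
time_s: 9.35
ee_pos: [0.6203, -0.059, 0.16]
eef_rot: [-3.141, -0.004, -0.16]
force: [-0.0, 0.4, -1.9]
grip_width: 0.0453
```

Both views put the tray at (0.508, 0.293), yaw -0.104, rim z 0.02. I'll carry the bottle over and turn it a quarter turn.

```bash
python3 -c "
from H import *
go([((.549,.300,.13),1.467)])"
```

```text
(0.549, 0.3, 0.13) lin [-127.7 -343.    29.6] 367.0 turn [ 0.003 -0.004 -1.627]
```

>>> play_rows --moves '[{"claw": 0.3,"linear": [-10,-25,0],"turn": [0,0,-0.1]},{"claw": 0.3,"linear": [-30,-75,0],"turn": [0,0,-0.28]},{"claw": 0.3,"linear": [-48,-125,0],"turn": [0,0,-0.46]},{"claw": 0.3,"linear": [-65,-175,0],"turn": [0,0,-0.64]},{"claw": 0.3,"linear": [-84,-225,0],"turn": [0,0,-0.82]},{"claw": 0.3,"linear": [-103,-275,10],"turn": [0,0,-1.0]},{"claw": 0.3,"linear": [-120,-320,20],"turn": [0,0,-1.18]},{"claw": 0.3,"linear": [-127,-340,28],"turn": [0,0,-1.35]}]'

```text
time_s: 10.35
ee_pos: [0.5477, 0.299, 0.1296]
eef_rot: [3.139, 0.0, 1.198]
force: [0.1, -0.2, -0.9]
grip_width: 0.0454
```

```bash
python3 -c "
from H import *
go([((.549,.300,.10),1.467)])"
```

```text
(0.549, 0.3, 0.1) lin [ 1.4  0.8 29.6] 30.0 turn [ 0.002  0.001 -0.269]
```

>>> play_rows --moves '[{"claw": 0.3,"linear": [1.4,0.8,20],"turn": [0,0,-0.15]},{"claw": 0.3,"linear": [1.4,0.8,45],"turn": [0,0,-0.269]},{"claw": 0.3,"linear": [1.4,0.8,60],"turn": [0,0,-0.269]},{"claw": 0.3,"linear": [1.4,0.8,60],"turn": [0,0,-0.269]},{"claw": 0.3,"linear": [1.4,0.8,60],"turn": [0,0,-0.269]}]'

```text
time_s: 10.98
ee_pos: [0.5495, 0.3, 0.0704]
eef_rot: [3.139, 0.0, 1.465]
force: [-0.3, 0.2, -0.7]
grip_width: 0.0458
```

```bash
python3 look.py i scene side; python3 -c "
from H import *
go([((.549,.300,.0105),1.467)])
s=cv2.imread('pics/i_scene.png');t=cv2.imread('pics/i_side.png')
cv2.imwrite('pics/i_c.png',np.hstack([s[200:480,120:460],t[200:480,200:540]]))"
```

```text
{'time_s': 11.075, 'ee_pos': array([0.54950896, 0.30013653, 0.07067053]), 'eef_rot': array([ 3.13825412e+00, -6.20525622e-05,  1.46605623e+00]), 'force': array([-0.39603478,  0.47027723, -0.54519876]), 'grip_width': 0.04554974970919956, 'qpos': array([ 0.44215503,  0.59745663,  1.42109808, -0.00186983,  1.12015476,
        0.5477072 ])}
(0.549, 0.3, 0.0105) lin [-0.2 -0.7 60.2] 60.0 turn [ 0.003 -0.    -0.001]
```

View pics/i_c.png

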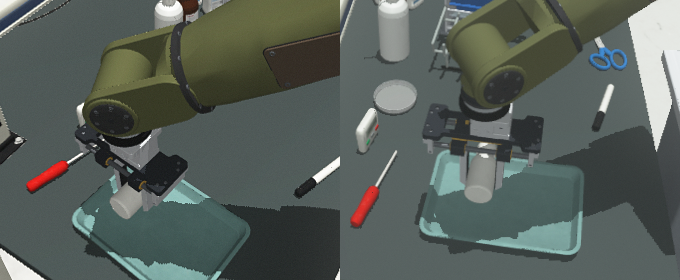

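Bottle and gripper are over the tray in both views, with nothing in the way. I'll lower it.

>>> play_rows --moves '[{"claw": 0.3,"linear": [0,0,20],"turn": [0,0,0]},{"claw": 0.3,"linear": [0,0,38],"turn": [0,0,0]},{"claw": 0.3,"linear": [0,0,50],"turn": [0,0,0]},{"claw": 0.3,"linear": [0,0,56],"turn": [0,0,0]},{"claw": 0.3,"linear": [0,0,59],"turn": [0,0,0]},{"claw": 0.3,"linear": [0,0,60],"turn": [0,0,0]},{"claw": 0.3,"linear": [0,0,60],"turn": [0,0,0]}]'

```text
time_s: 11.95
ee_pos: [0.5499, 0.3001, 0.011]
eef_rot: [3.138, -0.0, 1.466]
force: [-0.5, 0.3, -0.5]
grip_width: 0.0457
```

>>> play_rows --moves '[{"claw": 0.3,"linear": [0,0,0.7],"turn": [0,0,0]},{"claw": 0.3,"linear": [0,0,1.4],"turn": [0,0,0]},{"claw": 0.3,"linear": [0,0,1.6],"turn": [0,0,0]}]'

```text
time_s: 12.32
ee_pos: [0.5499, 0.3002, 0.0094]
eef_rot: [3.138, -0.0, 1.466]
force: [0.6, 0.0, -1.4]
grip_width: 0.0455
```

>>> play_rows --moves '[{"claw": 0.3,"linear": [0,0,0.7],"turn": [0,0,0]},{"claw": 0.3,"linear": [0,0,1.2],"turn": [0,0,0]},{"claw": 0.3,"linear": [0,0,1.2],"turn": [0,0,0]}]'

```text
time_s: 12.7
ee_pos: [0.5498, 0.3002, 0.0081]
eef_rot: [3.138, -0.0, 1.466]
force: [0.1, 0.4, -1.3]
grip_width: 0.0454
```

```bash
python3 look.py j side wrist; python3 -c "
from H import *
t=cv2.imread('pics/j_side.png')
cv2.imwrite('pics/j_c.png',cv2.resize(t[300:470,270:450],None,fx=3.5,fy=3.5,interpolation=2))"
```

```text
{'time_s': 12.8, 'ee_pos': array([0.54989548, 0.30015594, 0.00819145]), 'eef_rot': array([ 3.13779825e+00, -3.50112828e-04,  1.46597189e+00]), 'force': array([ 0.6184334 ,  0.24112004, -1.06276246]), 'grip_width': 0.045479736442192206, 'qpos': array([ 0.44191453,  0.68047241,  1.44958902, -0.00197872,  1.0081088 ,
        0.54779233])}
```

View pics/j_c.png

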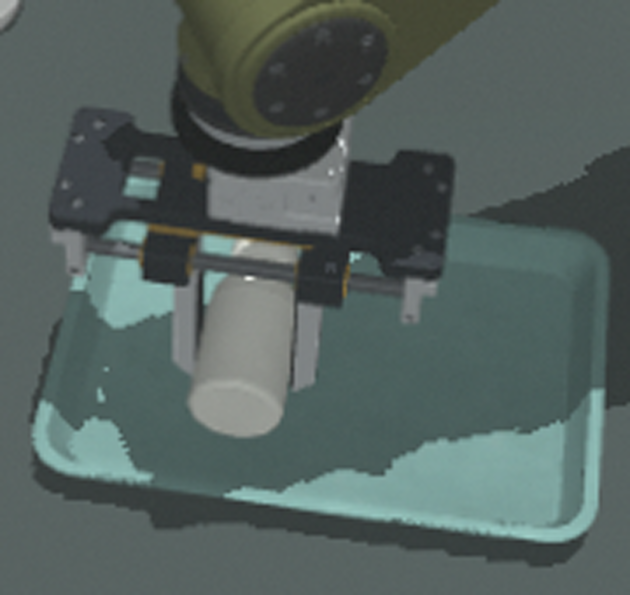

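View pics/j_wrist.png

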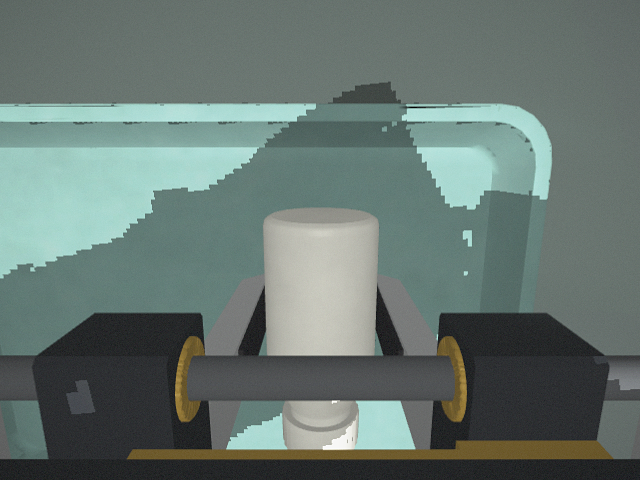

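The bottle hangs low and level over the tray floor, well clear of the walls. I'll lower further by small steps.

>>> play_rows --moves '[{"claw": 0.3,"linear": [0,0,0.6],"turn": [0,0,0]},{"claw": 0.3,"linear": [0,0,1.2],"turn": [0,0,0]},{"claw": 0.3,"linear": [0,0,1.2],"turn": [0,0,0]}]'

```text
time_s: 13.18
ee_pos: [0.5499, 0.3002, 0.0069]
eef_rot: [3.138, -0.0, 1.466]
force: [-0.7, 0.4, -0.2]
grip_width: 0.0458
```

>>> play_rows --moves '[{"claw": 0.3,"linear": [0,0,0.5],"turn": [0,0,0]},{"claw": 0.3,"linear": [0,0,0.9],"turn": [0,0,0]},{"claw": 0.3,"linear": [0,0,0.9],"turn": [0,0,0]}]'

```text
time_s: 13.55
ee_pos: [0.5499, 0.3002, 0.0061]
eef_rot: [3.138, -0.0, 1.466]
force: [-0.1, 0.1, 0.4]
grip_width: 0.0455
```

The vertical force went from about -1.2 to +0.4 N, so the floor now carries the bottle. I'll open gently and rise.

>>> play_rows --moves '[{"claw": 0.5,"linear": [0,0,0],"turn": [0,0,0]},{"claw": 0.53,"linear": [0,0,0],"turn": [0,0,0]},{"claw": 0.58,"linear": [0,0,0],"turn": [0,0,0]},{"claw": 0.64,"linear": [0,0,0],"turn": [0,0,0]},{"claw": 0.66,"linear": [0,0,-5],"turn": [0,0,0]},{"claw": 0.66,"linear": [0,0,-30],"turn": [0,0,0]},{"claw": 0.66,"linear": [0,0,-80],"turn": [0,0,0]},{"claw": 0.66,"linear": [0,0,-140],"turn": [0,0,0]}]'

```text
time_s: 14.55
ee_pos: [0.5489, 0.2999, 0.1473]
eef_rot: [3.139, 0.0, 1.466]
force: [0.2, 0.9, 0.1]
grip_width: 0.0622
```

```bash
python3 look.py k wrist; python3 -c "
from H import *
go([((.56,.05,.24),.5),((.47,-.2,.24),-.16)])"
```

```text
{'time_s': 14.6, 'ee_pos': array([0.55155696, 0.30128521, 0.15684851]), 'eef_rot': array([ 3.12862878, -0.00592982,  1.4661444 ]), 'force': array([0.82115377, 0.45777171, 7.43425226]), 'grip_width': 0.061941805963286634, 'qpos': array([ 0.44241145,  0.50588288,  1.34929991, -0.00175716,  1.27225393,
        0.54760675])}
(0.56, 0.05, 0.24) lin [-248.5   35.7  -84.2] 265.0 turn [ 0.009 -0.012  0.966]
(0.47, -0.2, 0.24) lin [-506.6  -27.6  -86.5] 515.0 turn [ 0.005 -0.015  1.626]
```

View pics/k_wrist.png

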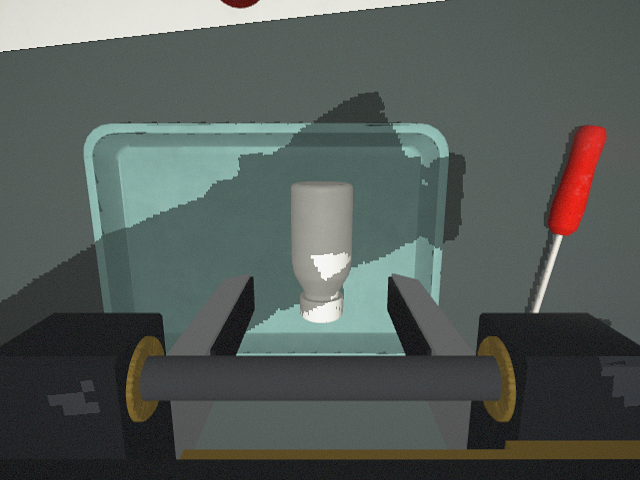

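Bottle_1 lies still in the tray, upright in the picture from (322,185) to (322,320). Back to the wheel for grip_2.

>>> play_rows --moves '[{"claw": 0.6,"linear": [-20,0,-40],"turn": [0,0,0.1]},{"claw": 0.5,"linear": [-70,5,-80],"turn": [0,0,0.28]},{"claw": 0.45,"linear": [-130,5,-90],"turn": [0,0,0.46]},{"claw": 0.45,"linear": [-190,0,-90],"turn": [0,0,0.64]},{"claw": 0.45,"linear": [-250,-5,-90],"turn": [0,0,0.82]},{"claw": 0.45,"linear": [-310,-10,-90],"turn": [0,0,1.0]},{"claw": 0.45,"linear": [-370,-15,-90],"turn": [0,0,1.18]},{"claw": 0.45,"linear": [-430,-20,-90],"turn": [0,0,1.36]}]'

```text
time_s: 15.6
ee_pos: [0.4849, -0.1265, 0.2445]
eef_rot: [-3.139, -0.015, 0.1]
force: [2.0, -0.1, 0.0]
grip_width: 0.0423
```

```bash
python3 -c "
from H import *
go([((.4625,-.2596,.216),-.16)])"
```

```text
(0.4625, -0.2596, 0.216) lin [-36.  130.3  27.6] 138.0 turn [-0.005 -0.014  0.26 ]
```

>>> play_rows --moves '[{"claw": 0.45,"linear": [-14,50,0],"turn": [0,-0.014,0.14]},{"claw": 0.45,"linear": [-28,105,8],"turn": [-0.005,-0.014,0.26]},{"claw": 0.45,"linear": [-36,130,20],"turn": [-0.005,-0.014,0.26]},{"claw": 0.45,"linear": [-36,130,28],"turn": [-0.005,-0.014,0.26]},{"claw": 0.45,"linear": [-36,130,28],"turn": [-0.005,-0.014,0.26]},{"claw": 0.45,"linear": [-36,130,28],"turn": [-0.005,-0.014,0.26]}]'

```text
time_s: 16.35
ee_pos: [0.463, -0.2584, 0.2162]
eef_rot: [3.141, -0.001, -0.158]
force: [-0.0, -0.1, -0.7]
grip_width: 0.0427
```

```bash
python3 look.py l wrist; python3 -c "
from H import *
go([((.4625,-.2596,.128),-.16)])"
```

```text
{'time_s': 16.4, 'ee_pos': array([ 0.46296386, -0.2584841 ,  0.21621769]), 'eef_rot': array([ 3.14097992e+00, -1.36607707e-03, -1.58354233e-01]), 'force': array([-0.12455018, -0.26811425,  0.11861276]), 'grip_width': 0.041963977482103836, 'qpos': array([-5.78291542e-01,  2.46445574e-01,  1.56348266e+00, -2.62207767e-06,
        1.33016722e+00,  1.15086006e+00])}
(0.4625, -0.2596, 0.128) lin [-0.4  1.1 88.2] 88.0 turn [ 0.001 -0.001  0.002]
```

View pics/l_wrist.png

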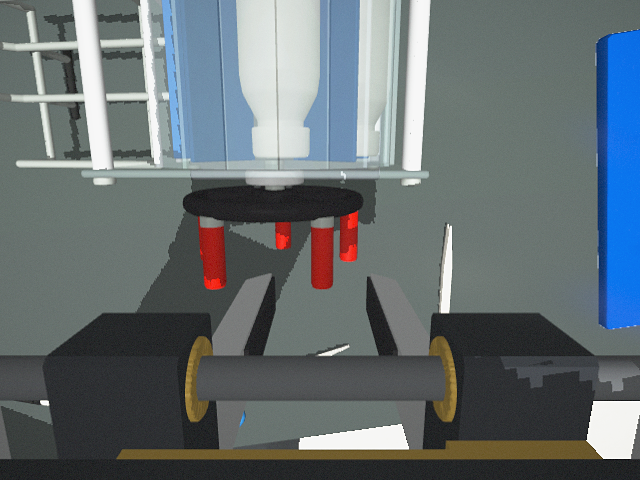

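Grip_2 is at (321,255), centred. Grip_3, lower at (349,235), stays clear below the right finger. I'll pinch.

>>> play_rows --force 15 --moves '[{"claw": 0.45,"linear": [0,1,25],"turn": [0,0,0]},{"claw": 0.45,"linear": [0,1,50],"turn": [0,0,0]},{"claw": 0.45,"linear": [0,1,75],"turn": [0,0,0]},{"claw": 0.45,"linear": [0,1,86],"turn": [0,0,0]},{"claw": 0.2,"linear": [0,1,88],"turn": [0,0,0]},{"claw": 0.0,"linear": [0,1,88],"turn": [0,0,0]},{"claw": 0.0,"linear": [0,1,88],"turn": [0,0,0]},{"claw": 0.0,"linear": [0,1,88],"turn": [0,0,0]}]'

```text
time_s: 17.4
ee_pos: [0.4632, -0.2597, 0.1288]
eef_rot: [3.141, -0.002, -0.158]
force: [0.1, -0.1, 2.5]
grip_width: 0.0133
```

```bash
cat > arc.py <<'E'
from H import *
from station import get_obs
import sys
o=get_obs()
Rt=R.from_euler('xyz',o['eef_rot'])
ax=np.array([.468,-.2257,.1]); yd=np.array([np.sin(.16),np.cos(.16),0])
p=o['ee_pos']-ax; th0=np.arctan2(p@yd,p[2]+.019); print('th0',th0, np.hypot(p@yd,p[2]+.019),o['force'],o['grip_width'])
for th in np.arange(th0+.05,th0+.45,.05):
        d=.058*((np.sin(th)-np.sin(th0))*yd+(np.cos(th)-np.cos(th0))*np.array([0,0,1]))
        print(round(th,2),(Rt.inv().apply(d)*1000).round(1))
E
python3 arc.py
```

```text
th0 -0.6219932432775727 0.05886526189115924 [ 0.07590696 -0.13552396  2.4895074 ] 0.013344789945961718
-0.57 [ 0.  -2.4 -1.6]
-0.52 [ 0.  -4.9 -3.1]
-0.47 [ 0.  -7.4 -4.5]
-0.42 [  0.  -10.   -5.8]
-0.37 [  0.  -12.7  -6.9]
-0.32 [  0.  -15.4  -7.9]
-0.27 [  0.1 -18.2  -8.7]
-0.22 [  0.1 -21.   -9.5]
```

>>> play_rows --moves '[{"claw": 0,"linear": [0,-2.4,-1.6],"turn": [0,0,0]},{"claw": 0,"linear": [0,-4.9,-3.1],"turn": [0,0,0]},{"claw": 0,"linear": [0,-7.4,-4.5],"turn": [0,0,0]},{"claw": 0,"linear": [0,-10,-5.8],"turn": [0,0,0]},{"claw": 0,"linear": [0,-12.7,-6.9],"turn": [0,0,0]},{"claw": 0,"linear": [0,-15.4,-7.9],"turn": [0,0,0]},{"claw": 0,"linear": [0,-18.2,-8.7],"turn": [0,0,0]},{"claw": 0,"linear": [0,-21,-9.5],"turn": [0,0,0]}]'

```text
time_s: 18.4
ee_pos: [0.4669, -0.2399, 0.1396]
eef_rot: [3.138, -0.005, -0.159]
force: [-0.1, -7.6, 4.2]
grip_width: 0.0136
```

```bash
python3 arc.py
```

```text
th0 -0.23802086299637656 0.06034798929655506 [-0.12546987 -7.60546179  4.16180979] 0.013610518350205684
-0.19 [ 0.  -2.8 -0.6]
-0.14 [ 0.  -5.7 -1.1]
-0.09 [ 0.  -8.6 -1.4]
-0.04 [  0.  -11.5  -1.6]
0.01 [  0.  -14.4  -1.7]
0.06 [  0.  -17.3  -1.6]
0.11 [  0.  -20.2  -1.3]
0.16 [  0. -23.  -1.]
```

>>> play_rows --moves '[{"claw": 0,"linear": [0,-2.8,0],"turn": [0,0,0]},{"claw": 0,"linear": [0,-5.7,0.1],"turn": [0,0,0]},{"claw": 0,"linear": [0,-8.6,0],"turn": [0,0,0]},{"claw": 0,"linear": [0,-11.5,-0.2],"turn": [0,0,0]},{"claw": 0,"linear": [0,-14.4,-0.2],"turn": [0,0,0]},{"claw": 0,"linear": [0,-17.3,-0.1],"turn": [0,0,0]},{"claw": 0,"linear": [0,-20.2,0.2],"turn": [0,0,0]},{"claw": 0,"linear": [0,-23,0.5],"turn": [0,0,0]}]'

```text
time_s: 19.4
ee_pos: [0.4709, -0.2174, 0.1396]
eef_rot: [3.137, -0.006, -0.159]
force: [1.8, -5.2, 3.1]
grip_width: 0.0134
```

```bash
python3 arc.py; python3 look.py m scene;python3 -c "
from H import *
s=cv2.imread('pics/m_scene.png');cv2.imwrite('pics/m_scene_c.png',cv2.resize(s[130:300,290:470],None,fx=3.5,fy=3.5,interpolation=2))"
```

```text
th0 0.1459139585541487 0.059268329488444786 [ 1.84070397 -5.18194258  3.13037532] 0.013411540111437104
0.2 [ 0.  -2.9  0.5]
0.25 [ 0.  -5.7  1.1]
0.3 [-0.  -8.5  1.9]
0.35 [ -0.  -11.2   2.8]
0.4 [ -0.  -14.    3.8]
0.45 [ -0.  -16.6   5. ]
0.5 [ -0.  -19.2   6.3]
0.55 [ -0.  -21.7   7.7]
{'time_s': 19.45, 'ee_pos': array([ 0.47099074, -0.21711729,  0.13956968]), 'eef_rot': array([ 3.1375856 , -0.00612283, -0.15854884]), 'force': array([ 1.76653505, -2.19234905,  6.02430504]), 'grip_width': 0.013580843975067192, 'qpos': array([-0.50168075,  0.29192513,  1.69234418, -0.00187713,  1.15020999,
        1.22843701])}
```

View pics/m_scene_c.png

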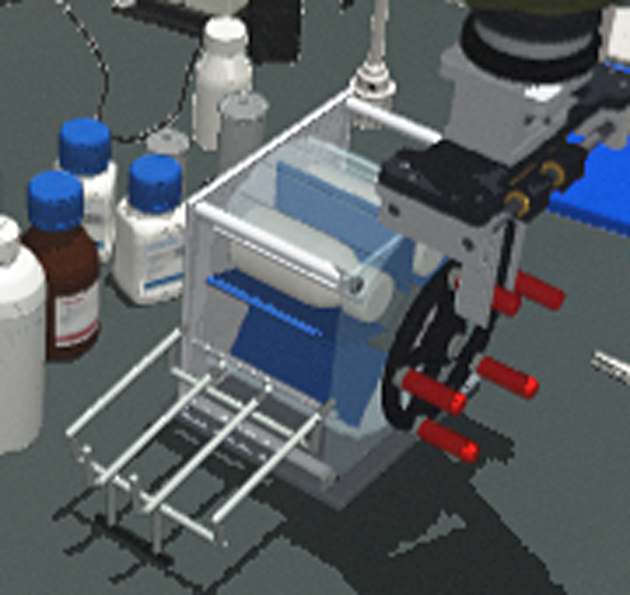

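The reading is about 1.40, with bottle_2 still in and the rails empty. I'll continue.

>>> play_rows --moves '[{"claw": 0,"linear": [0,-2.9,0.9],"turn": [0,0,0]},{"claw": 0,"linear": [0,-5.7,1.8],"turn": [0,0,0]},{"claw": 0,"linear": [0,-8.5,2.7],"turn": [0,0,0]},{"claw": 0,"linear": [0,-11.2,3.6],"turn": [0,0,0]},{"claw": 0,"linear": [0,-13.4,4.5],"turn": [0,0,0]},{"claw": 0,"linear": [0,-15.5,5.4],"turn": [0,0,0]},{"claw": 0,"linear": [0,-17.6,6.4],"turn": [0,0,0]},{"claw": 0,"linear": [0,-19.2,7.2],"turn": [0,0,0]}]'

```text
time_s: 20.45
ee_pos: [0.4741, -0.198, 0.1322]
eef_rot: [3.138, -0.006, -0.159]
force: [0.5, -3.7, 3.7]
grip_width: 0.0132
```

```bash
python3 arc.py
```

```text
th0 0.5054112669608589 0.05850071985099977 [ 0.48865737 -3.7252536   3.6897839 ] 0.013233361075772436
0.56 [-0.  -2.5  1.5]
0.61 [-0.  -4.9  3. ]
0.66 [-0.  -7.3  4.7]
0.71 [-0.  -9.5  6.6]
0.76 [ -0.  -11.7   8.5]
0.81 [ -0.  -13.8  10.5]
0.86 [ -0.1 -15.7  12.6]
0.91 [ -0.1 -17.6  14.9]
```

>>> play_rows --moves '[{"claw": 0,"linear": [0,-1.7,1.1],"turn": [0,0,0]},{"claw": 0,"linear": [0,-3.3,2.1],"turn": [0,0,0]},{"claw": 0,"linear": [0,-4.9,3.1],"turn": [0,0,0]},{"claw": 0,"linear": [0,-6.1,3.9],"turn": [0,0,0]},{"claw": 0,"linear": [0,-6.1,3.9],"turn": [0,0,0]},{"claw": 0,"linear": [0,-6.1,3.9],"turn": [0,0,0]},{"claw": 0,"linear": [0,-6.1,3.9],"turn": [0,0,0]}]'

```text
time_s: 21.32
ee_pos: [0.475, -0.1918, 0.1282]
eef_rot: [3.138, -0.006, -0.158]
force: [1.8, -0.4, 1.4]
grip_width: 0.0137
```

```bash
python3 arc.py; python3 look.py n scene;python3 -c "
from H import *
s=cv2.imread('pics/n_scene.png');cv2.imwrite('pics/n_scene_c.png',cv2.resize(s[130:300,290:470],None,fx=3.5,fy=3.5,interpolation=2))"
```

```text
th0 0.6321419847553835 0.05850011562752686 [ 1.79591072 -0.35567442  1.41299691] 0.013676585787291402
0.68 [-0.  -2.3  1.8]
0.73 [-0.  -4.5  3.6]
0.78 [-0.  -6.6  5.6]
0.83 [-0.  -8.6  7.7]
0.88 [ -0.  -10.5   9.9]
0.93 [ -0.1 -12.3  12.2]
0.98 [ -0.1 -14.   14.5]
1.03 [ -0.1 -15.6  17. ]
{'time_s': 21.375, 'ee_pos': array([ 0.47501795, -0.191833  ,  0.12815663]), 'eef_rot': array([ 3.1380713 , -0.00576699, -0.15850628]), 'force': array([ 1.88046701, -0.48792799,  0.65576338]), 'grip_width': 0.01341216094311837, 'qpos': array([-0.45442699,  0.29260759,  1.72069839, -0.00187214,  1.12174415,
        1.27569297])}
```

View pics/n_scene_c.png

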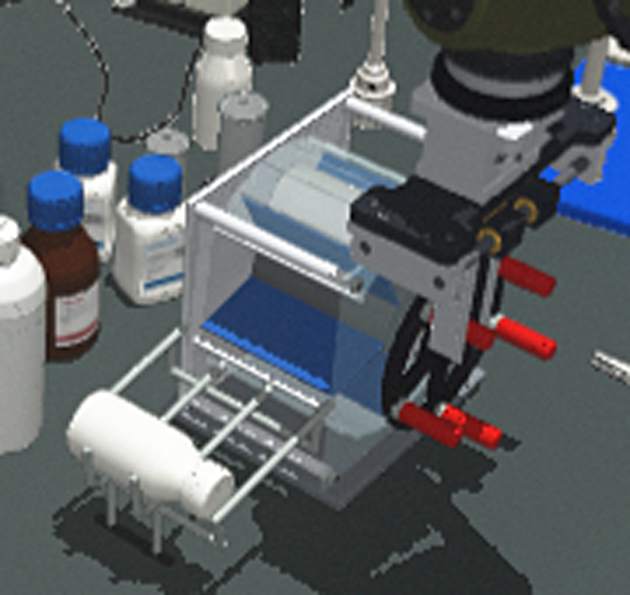

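Bottle_2 is on the run-out, in the same place as bottle_1 was, and bottle_3 is still in the drum. I'll release, rise and go above it.

>>> play_rows --moves '[{"claw": 0.35,"linear": [0,0,0],"turn": [0,0,0]},{"claw": 0.35,"linear": [0,0,0],"turn": [0,0,0]},{"claw": 0.35,"linear": [0,0,-10],"turn": [0,0,0]},{"claw": 0.35,"linear": [0,0,-45],"turn": [0,0,0]},{"claw": 0.5,"linear": [0,0,-95],"turn": [0,0,0]},{"claw": 0.68,"linear": [3,-40,-125],"turn": [0,0,0]},{"claw": 0.68,"linear": [30,-90,-135],"turn": [0,0,0]},{"claw": 0.68,"linear": [60,-130,-135],"turn": [0,0,0]}]'

```text
time_s: 22.38
ee_pos: [0.5551, -0.0707, 0.2653]
eef_rot: [3.138, -0.009, -0.158]
force: [-0.0, 0.6, 0.3]
grip_width: 0.0637
```

```bash
python3 -c "
from H import *
go([((.620,-.0586,.155),-.16)])"
```

```text
(0.62, -0.0586, 0.155) lin [ 61.2 -22.6 110.7] 129.0 turn [ 0.004 -0.009  0.002]
```

>>> play_rows --moves '[{"claw": 0.68,"linear": [35,-12,20],"turn": [0.004,-0.009,0.002]},{"claw": 0.68,"linear": [61.2,-22.6,50],"turn": [0.004,-0.009,0.002]},{"claw": 0.68,"linear": [61.2,-22.6,90],"turn": [0.004,-0.009,0.002]},{"claw": 0.68,"linear": [61.2,-22.6,110],"turn": [0.004,-0.009,0.002]},{"claw": 0.68,"linear": [61.2,-22.6,110],"turn": [0.004,-0.009,0.002]},{"claw": 0.68,"linear": [61.2,-22.6,110],"turn": [0.004,-0.009,0.002]}]'

```text
time_s: 23.12
ee_pos: [0.6204, -0.0587, 0.1574]
eef_rot: [-3.141, -0.002, -0.16]
force: [0.8, -0.0, 0.3]
grip_width: 0.0639
```

```bash
python3 look.py p wrist;  python3 -c "
from H import *
go([((.620,-.0586,.058),-.16)])"
```

```text
{'time_s': 23.175, 'ee_pos': array([ 0.62047333, -0.05872907,  0.15745211]), 'eef_rot': array([-3.14103574e+00, -1.94129531e-03, -1.60456177e-01]), 'force': array([ 0.01273862, -0.68986109, -0.7980233 ]), 'grip_width': 0.06361780708733156, 'qpos': array([-1.53365712e-01,  5.00970145e-01,  1.35510940e+00,  5.66334595e-04,
        1.28356796e+00,  1.57772634e+00])}
(0.62, -0.0586, 0.058) lin [-0.7  0.  99.5] 99.0 turn [-0.001 -0.002 -0.   ]
```

View pics/p_wrist.png

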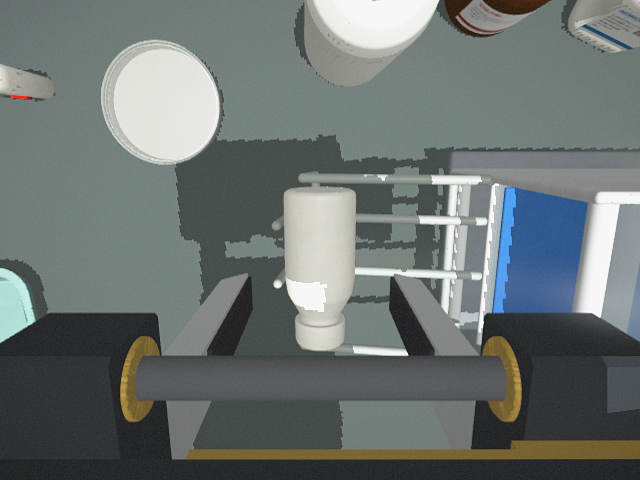

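The view matches the first one: bottle_2 is centred at column 320, bottom at row 188. I'll grasp it.

>>> play_rows --force 15 --moves '[{"claw": 0.68,"linear": [0,0,25],"turn": [0,0,0]},{"claw": 0.68,"linear": [0,0,50],"turn": [0,0,0]},{"claw": 0.68,"linear": [0,0,75],"turn": [0,0,0]},{"claw": 0.68,"linear": [0,0,93],"turn": [0,0,0]},{"claw": 0.68,"linear": [0,0,98.5],"turn": [0,0,0]},{"claw": 0.5,"linear": [0,0,98.5],"turn": [0,0,0]},{"claw": 0.3,"linear": [0,0,98.5],"turn": [0,0,0]},{"claw": 0.3,"linear": [0,0,98.5],"turn": [0,0,0]}]'

```text
time_s: 24.18
ee_pos: [0.6211, -0.0587, 0.0599]
eef_rot: [-3.141, -0.003, -0.16]
force: [0.1, -0.7, 2.5]
grip_width: 0.0456
```

>>> play_rows --moves '[{"claw": 0.3,"linear": [0,0,-10],"turn": [0,0,0]},{"claw": 0.3,"linear": [0,0,-30],"turn": [0,0,0]},{"claw": 0.3,"linear": [0,0,-60],"turn": [0,0,0]},{"claw": 0.3,"linear": [0,0,-90],"turn": [0,0,0]},{"claw": 0.3,"linear": [0,0,-100],"turn": [0,0,0]},{"claw": 0.3,"linear": [0,0,-100],"turn": [0,0,0]}]'

```text
time_s: 24.92
ee_pos: [0.6209, -0.0588, 0.1604]
eef_rot: [-3.141, -0.004, -0.16]
force: [0.3, -0.7, -0.7]
grip_width: 0.0458
```

```bash
python3 -c "
from H import *
go([((.469,.308,.13),1.467)])
from station import get_obs
o=get_obs();print(o['ee_pos'],o['grip_width'])"
```

```text
(0.469, 0.308, 0.13) lin [-208.6 -337.8   29.7] 398.0 turn [ 0.003 -0.004 -1.627]
[ 0.62085987 -0.0587597   0.16038847] 0.04576593233692525
```

>>> play_rows --moves '[{"claw": 0.3,"linear": [-15,-25,0],"turn": [0,0,-0.1]},{"claw": 0.3,"linear": [-42,-70,0],"turn": [0,0,-0.28]},{"claw": 0.3,"linear": [-70,-115,0],"turn": [0,0,-0.46]},{"claw": 0.3,"linear": [-98,-160,0],"turn": [0,0,-0.64]},{"claw": 0.3,"linear": [-128,-207,0],"turn": [0,0,-0.82]},{"claw": 0.3,"linear": [-158,-257,10],"turn": [0,0,-1.0]},{"claw": 0.3,"linear": [-187,-303,20],"turn": [0,0,-1.18]},{"claw": 0.3,"linear": [-205,-332,28],"turn": [0,0,-1.35]}]'

```text
time_s: 25.92
ee_pos: [0.4699, 0.3034, 0.1301]
eef_rot: [3.139, 0.0, 1.197]
force: [0.1, -0.7, -0.4]
grip_width: 0.0456
```

```bash
python3 -c "
from H import *
go([((.469,.308,.10),1.467)])"
```

```text
(0.469, 0.308, 0.1) lin [ 3.9 -2.6 30.1] 30.0 turn [ 0.003  0.    -0.27 ]
```

>>> play_rows --moves '[{"claw": 0.3,"linear": [3.9,-2.6,10],"turn": [0,0,-0.15]},{"claw": 0.3,"linear": [3.9,-2.6,30],"turn": [0,0,-0.27]},{"claw": 0.3,"linear": [3.9,-2.6,45],"turn": [0,0,-0.27]},{"claw": 0.3,"linear": [3.9,-2.6,45],"turn": [0,0,-0.27]},{"claw": 0.3,"linear": [3.9,-2.6,45],"turn": [0,0,-0.27]}]'

```text
time_s: 26.55
ee_pos: [0.4693, 0.3079, 0.0855]
eef_rot: [3.139, 0.001, 1.465]
force: [0.4, 0.2, -1.2]
grip_width: 0.0457
```

```bash
python3 look.py q side wrist; python3 -c "
from H import *
go([((.469,.308,.0105),1.467)])
t=cv2.imread('pics/q_side.png')
cv2.imwrite('pics/q_c.png',cv2.resize(t[250:470,250:470],None,fx=2.6,fy=2.6,interpolation=2))"
```

```text
{'time_s': 26.65, 'ee_pos': array([0.46936965, 0.3080249 , 0.08573416]), 'eef_rot': array([3.13811474e+00, 1.86262003e-04, 1.46578183e+00]), 'force': array([-0.18396441,  0.08089592, -1.33195012]), 'grip_width': 0.04550259382475308, 'qpos': array([ 0.51657079,  0.44898208,  1.61260591, -0.00247162,  1.07728701,
        0.62275286])}
(0.469, 0.308, 0.0105) lin [-0.  -0.6 75.2] 75.0 turn [ 0.003  0.    -0.001]
```

View pics/q_c.png

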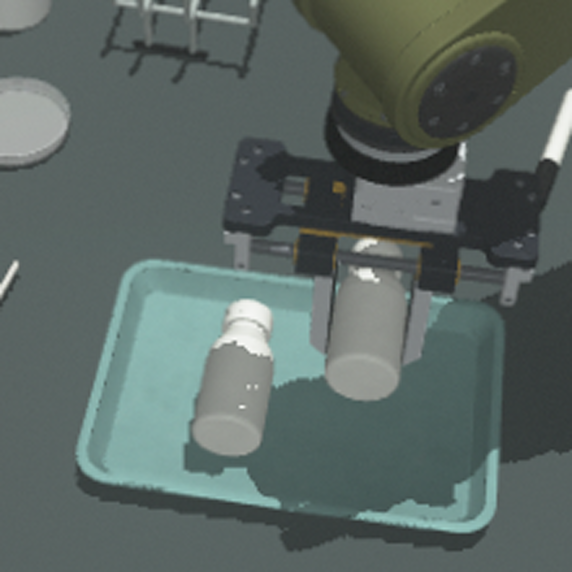

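View pics/q_wrist.png

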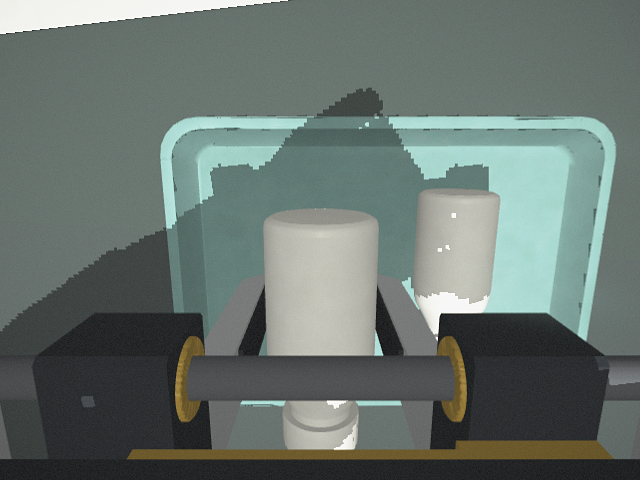

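Bottle_1 still lies in the tray and bottle_2 hangs beside it, with a good gap for the fingers. I'll lower it. The last contact came at TCP z of about 0.0065.

>>> play_rows --moves '[{"claw": 0.3,"linear": [0,0,25],"turn": [0,0,0]},{"claw": 0.3,"linear": [0,0,48],"turn": [0,0,0]},{"claw": 0.3,"linear": [0,0,64],"turn": [0,0,0]},{"claw": 0.3,"linear": [0,0,72],"turn": [0,0,0]},{"claw": 0.3,"linear": [0,0,76],"turn": [0,0,0]},{"claw": 0.3,"linear": [0,0,77.5],"turn": [0,0,0]},{"claw": 0.3,"linear": [0,0,77.5],"turn": [0,0,0]}]'

```text
time_s: 27.52
ee_pos: [0.4698, 0.3081, 0.0086]
eef_rot: [3.138, -0.0, 1.466]
force: [0.8, 0.6, -0.3]
grip_width: 0.0457
```

>>> play_rows --moves '[{"claw": 0.3,"linear": [0,0,0.6],"turn": [0,0,0]},{"claw": 0.3,"linear": [0,0,1.0],"turn": [0,0,0]},{"claw": 0.3,"linear": [0,0,1.0],"turn": [0,0,0]}]'

```text
time_s: 27.9
ee_pos: [0.4698, 0.3081, 0.0076]
eef_rot: [3.138, -0.0, 1.466]
force: [-0.0, 0.2, -1.6]
grip_width: 0.0455
```

>>> play_rows --moves '[{"claw": 0.3,"linear": [0,0,0.5],"turn": [0,0,0]},{"claw": 0.3,"linear": [0,0,0.9],"turn": [0,0,0]},{"claw": 0.3,"linear": [0,0,0.9],"turn": [0,0,0]}]'

```text
time_s: 28.28
ee_pos: [0.4699, 0.3082, 0.0069]
eef_rot: [3.137, -0.0, 1.466]
force: [-1.2, -0.1, 4.2]
grip_width: 0.0459
```

```bash
python3 look.py r side | head -c 300
```

```text
{'time_s': 28.325, 'ee_pos': array([0.46988605, 0.30816366, 0.00696425]), 'eef_rot': array([ 3.13740780e+00, -3.34552420e-04,  1.46575522e+00]), 'force': array([-1.20359863, -0.64375961,  3.85012924]), 'grip_width': 0.04540514958769603, 'qpos': array([ 0.51632509,  0.56465659,  1.65184901, -0.002717
```

Contact with the floor: 4 N up at z = 0.0069. I'll release and withdraw to a clear place.

>>> play_rows --moves '[{"claw": 0.5,"linear": [0,0,0],"turn": [0,0,0]},{"claw": 0.53,"linear": [0,0,0],"turn": [0,0,0]},{"claw": 0.58,"linear": [0,0,0],"turn": [0,0,0]},{"claw": 0.64,"linear": [0,0,0],"turn": [0,0,0]},{"claw": 0.66,"linear": [0,0,-5],"turn": [0,0,0]},{"claw": 0.66,"linear": [0,0,-30],"turn": [0,0,0]},{"claw": 0.66,"linear": [0,0,-80],"turn": [0,0,0]},{"claw": 0.66,"linear": [0,0,-140],"turn": [0,0,0]}]'

```text
time_s: 29.32
ee_pos: [0.4688, 0.3079, 0.1482]
eef_rot: [3.139, 0.001, 1.466]
force: [1.0, 0.4, 0.0]
grip_width: 0.0621
```

>>> play_rows --moves '[{"claw": 0.66,"linear": [-30,0,-40],"turn": [0,0,0]},{"claw": 0.66,"linear": [-80,20,-60],"turn": [0,0,0]},{"claw": 0.66,"linear": [-130,40,-60],"turn": [0,0,0]},{"claw": 0.66,"linear": [-180,50,-60],"turn": [0,0,0]},{"claw": 0.66,"linear": [-180,50,-60],"turn": [0,0,0]},{"claw": 0.66,"linear": [-180,50,-60],"turn": [0,0,0]}]'

```text
time_s: 30.08
ee_pos: [0.4994, 0.1241, 0.2088]
eef_rot: [3.138, 0.0, 1.465]
force: [0.1, -0.1, -0.1]
grip_width: 0.0618
```

```bash
python3 look.py s scene side
```

```text
{'time_s': 30.175, 'ee_pos': array([0.49933988, 0.12468892, 0.20854867]), 'eef_rot': array([3.13859662e+00, 3.97387409e-04, 1.46697895e+00]), 'force': array([-0.3339264 , -0.45321876, -0.37425958]), 'grip_width': 0.06263750472378715, 'qpos': array([ 1.74164945e-01,  2.16985326e-01,  1.61784667e+00, -1.24846330e-03,
        1.30398889e+00,  2.78309218e-01])}
```

View pics/s_scene.png

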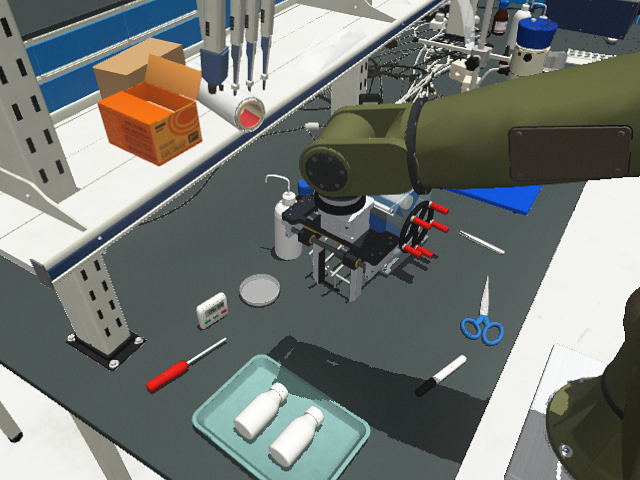

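View pics/s_side.png

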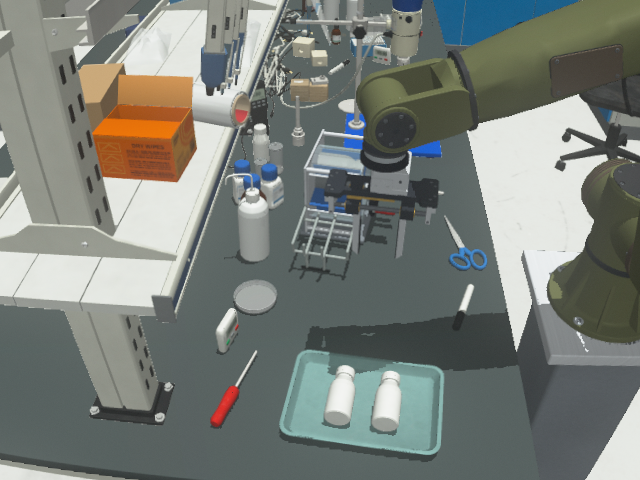

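Both bottles lie side by side in the tray (side view (340,398) and (387,403)), and the rails are empty. The screwdriver, wash bottle and other items stand at their starting pixels. Handing in.

```bash
python3 -c "
from station import hand_in; print(hand_in())"
```

```text
the job is handed in; nothing more can be done
None
```

Both bottles are lying side by side in the teal tray, and the job was handed in at about 30 s of the 72 s allowed. I turned the wheel slowly by grip_1 until bottle_1 rolled out, at a reading of about 0.6, and set it in the tray. I then turned on by grip_2 to about 1.9 for bottle_2 and set it beside the first.

- **Last pictures:** both bottles lie level about 80 mm apart, the rails are empty, and the screwdriver, wash bottle and other items are where they started. The arm touches nothing.
- **Bottle_3:** I last saw it in the drum right after bottle_2 rolled out. The drum was not turned on purpose after that, so it stayed well short of the 3.0 that would release bottle_3. In the final pictures the gripper partly hides the drum.
- **Measurements:** the measured points matched the given sizes to within about 2 mm, except one view that read bottle_1's height on the rails 5 mm high; I used the others, which matched.
- **Setting down:** the floor contact came 2 to 3 mm lower than I had calculated, so I lowered each bottle in small steps until the force reading showed contact. That reading was clear for bottle_2 (about 4 N) but weaker for bottle_1 (about 1.5 N).

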